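# Hang three planters on the balance rack

### The arm

A 7-joint arm with a two-finger parallel gripper is mounted at the origin on the work surface. World frame = base frame: x ahead of the robot, y to its left, z up, the work surface at z = 0. Lengths are in m, angles in rad, forces in N, time in s.
With the tool pointing down it reaches from about 0.425 to 0.95 m from the base axis. Payload 16.7 kg.
Tool frame: the origin (TCP) lies at the very end of the fingers, on their centre line; the grasp point (between the pads) lies 19 mm behind it; y points along the fingers, x is the direction in which the jaws open and shut, and the axes are right-handed (so a half turn about y gives the same grasp; the last joint's range is limited). The gripper opens to 94 mm and grips with 3 to 60 N. Pads are 16 mm wide; open, the fingers measure 119 mm over their backs; the gripper's body (75 mm by 177 mm) begins 78 mm behind the grasp point.
Start: joints at [-1.331, 0.426, 0.074, 1.606, -0.034, 1.111, -0.067], TCP at [0.256, 0.625, 0.205] pointing down, gripper open.
Joint ranges: [-2.85, 2.85], [-0.5, 2.14], [-1.23, 1.37], [0.21, 2.46], [-1.02, 4.16], [0.16, 2.05], [-2.73, 2.73]. Speed limits (rad/s): [1.89, 1.89, 2.39, 2.39, 3.01, 3.01, 3.01].

### API

Orientations are given as a unit quaternion [x, y, z, w].
In Python, from plant import r gives the robot as it stands.
- The arm moves only by the tool servo_tool, never from a script. Its argument "plan" is a list that holds one entry, the list of rows, each a list of 4 numbers: the shift along the tool's x, y, z in mm, then the turn about the tool's y in rad. In form: [[[tx, ty, tz, spin], ...]]. A call has 1 to 12 rows; each row shifts and turns the pose as measured when the row begins, along the tool's axes as they then stand; what a row does not reach is not made up. A row lasts 1/12 s, in which the tool goes at most 41.7 mm and 7.16 degrees, less where a joint would pass 70% of its speed; a pose out of reach is approached as far as the arm can. A call is refused whole if a number of a shift passes 41.7 or a number of a turn 0.125, either way. A call with a gripper value outside its range is refused whole. "gripper" is the gripper command: -1 is shut, 1 is fully open, values between are in proportion, set as the call begins (left out, the last holds). The fingers move at their own pace and stop on an object; "newtons" is the grip in N (left out, the last holds). Time passes only in rows, so rows that do not move let the fingers close. It gives the time, the measured TCP pose, the force and the opening at its end, in the units of the state.
- r.get_obs(): the state, without advancing time (a new reading comes with each control period).
- r.read_camera(name): name is "side" or "top"; returns the picture (384x512x3 uint8, red, green, blue); there is no depth.
- r.camera_params(name): a dict with "camera_matrix" (3x3 intrinsics, pixels), "world_from_camera" (4x4, takes a point from camera to world coordinates). Camera axes: x right, y up, looking along -z (the intrinsics and any distortion apply to the point x, -y, -z); pixel columns grow to the right and rows downward; lengths in m; the calibration is good to about 2 mm. A picture is of the moment at which its call begins. camera_params takes no time and is no camera call.
- r.close_job(): hands the job in, once; it reports no verdict.
The state is a dict: "time_s": time; "q": joint angles; "joint_velocities": joint speeds; "tau": joint torques, N m; "tool_pos": TCP position; "tcp_rot": TCP orientation; "force": force on the tool from outside, world axes, zero at the start; "torque": the same for the moment, N m; "width": opening from 0.0 (shut) to 1.0 (fully open).
Only numpy, scipy, OpenCV 4.12 (cv2) and the standard library are available. Lean on these libraries where they do the work, as an engineer would, in place of code of your own. Each camera call takes 0.05 s, during which the arm holds its last target.

### The job

Hang the three planters by their hooks on the pivoting bar of the rack so that it ends up level: the big one on the outer notch of one side, the two small ones on the two notches of the other side. Hang them one at a time, alternating sides (a small one, then the big one, then the other small one), so that the bar never swings down onto its stop. Let go of each one before taking the next, and leave the fork, the cup and the tin where they are.

Things in the scene. Friction and masses are not known exactly. Their poses are not given: they have to be found in the camera images.
- big_grip (a point): middle of the wooden grip block (18 x 18 mm, 44 mm tall) on top of the big planter's hook, on the planter's centre line, 145 mm above its underside. The big planter is plain terracotta, 100 mm across the rim and 60 mm tall, 167 mm with hook and block. Axes: z up, x from the hook's stem to its open side, y across the strap
- big_slot (a point): where the bar's centre lies when it hangs: on the centre line, 113.5 mm above the underside, 31.5 mm below the block's middle. The steel hook is an upside-down J of 14 mm strap: stem 18.5 mm to -x, gable roof under the block, lip 18.5 mm to +x. The bar enters from +x through the gap between lip tip (96 mm up) and cross strip on the rim (60 mm up); then lower
- big: the big planter: origin at the centre of its underside, axes as at its grip block. Weighs about 0.336 kg: on an outer notch it balances the two small ones on the two notches of the other side
- small_a_grip (a point): middle of the wooden grip block (18 x 18 mm, 44 mm tall) on top of one small planter's hook, on the planter's centre line, 145 mm above its underside. One small planter is plain terracotta, 70 mm across the rim and 60 mm tall, 167 mm with hook and block. Axes: z up, x from the hook's stem to its open side, y across the strap
- small_a_slot (a point): where the bar's centre lies when it hangs: on the centre line, 113.5 mm above the underside, 31.5 mm below the block's middle. The steel hook is an upside-down J of 14 mm strap: stem 18.5 mm to -x, gable roof under the block, lip 18.5 mm to +x. The bar enters from +x through the gap between lip tip (96 mm up) and cross strip on the rim (60 mm up); then lower
- small_a: one small planter: origin at the centre of its underside, axes as at its grip block. Weighs about 0.22 kg; both small ones are alike
- small_b_grip (a point): middle of the wooden grip block (18 x 18 mm, 44 mm tall) on top of the other small planter's hook, on the planter's centre line, 145 mm above its underside. The other small planter is plain terracotta, 70 mm across the rim and 60 mm tall, 167 mm with hook and block. Axes: z up, x from the hook's stem to its open side, y across the strap
- small_b_slot (a point): where the bar's centre lies when it hangs: on the centre line, 113.5 mm above the underside, 31.5 mm below the block's middle. The steel hook is an upside-down J of 14 mm strap: stem 18.5 mm to -x, gable roof under the block, lip 18.5 mm to +x. The bar enters from +x through the gap between lip tip (96 mm up) and cross strip on the rim (60 mm up); then lower
- small_b: the other small planter: origin at the centre of its underside, axes as at its grip block. Weighs about 0.22 kg; both small ones are alike
- notch_left_outer (a point): middle of the outer notch on the left (+y) side, on the bar's centre line, 190 mm from the pivot: a bare 40 mm stretch of the round 12 mm steel bar between wooden collars 20 mm in diameter. Moves with the bar. Axes: y along the bar to its left end, x level, square to the bar and away from the robot, z up
- notch_left_inner (a point): middle of the inner notch on the left (+y) side, on the bar's centre line, 100 mm from the pivot: a bare 40 mm stretch of the round 12 mm steel bar between wooden collars 20 mm in diameter. Moves with the bar. Axes: y along the bar to its left end, x level, square to the bar and away from the robot, z up
- notch_right_outer (a point): middle of the outer notch on the right (-y) side, on the bar's centre line, 190 mm from the pivot: a bare 40 mm stretch of the round 12 mm steel bar between wooden collars 20 mm in diameter. Moves with the bar. Axes: y along the bar to its left end, x level, square to the bar and away from the robot, z up
- notch_right_inner (a point): middle of the inner notch on the right (-y) side, on the bar's centre line, 100 mm from the pivot: a bare 40 mm stretch of the round 12 mm steel bar between wooden collars 20 mm in diameter. Moves with the bar. Axes: y along the bar to its left end, x level, square to the bar and away from the robot, z up
- bar (a joint): tilt of the bar in rad: 0 level, positive = left end up. It is 440 mm long, its pivot 180 mm above the table. A centring spring (2.56 N m/rad) levels it when empty; a small planter on an outer notch tips it 0.16, on an inner one 0.085. Stop pins at 0.23 either way: the big one alone, or both small ones alone on one side, bring it onto the stop
- rack: the rack: origin on the table below the pivot, x away from the robot, y to the left end. Fixed base plate 140 x 200 mm, 14 mm thick, its centre at x = 30 mm; a post of 18 mm diameter stands at x = 30 mm, behind the bar
- garden_fork: bystander: three-pronged hand fork with wooden handle, 260 mm long, lying on the table to the right; origin under the middle, prongs to its +x
- white_cup: bystander: white ceramic cup, 90 mm across, 85 mm tall, to the left; origin under its centre
- seed_tin: bystander: steel tin, 72 mm across, 100 mm tall, to the left; origin under its centre

How it is judged:
On the way:
1. one small planter and the big one hang, let go, on opposite sides, the big one on an outer notch, the other small one not yet hung (((distance between big_slot and notch_left_outer below 0.022 m and distance between small_a_slot and notch_right_inner below 0.022 m and distance between small_b_slot and notch_right_outer above 0.05 m and contact force between the fingers and anything else below 0.3 N) or (distance between big_slot and notch_left_outer below 0.022 m and distance between small_a_slot and notch_right_outer below 0.022 m and distance between small_b_slot and notch_right_inner above 0.05 m and contact force between the fingers and anything else below 0.3 N) or (distance between big_slot and notch_left_outer below 0.022 m and distance between small_b_slot and notch_right_inner below 0.022 m and distance between small_a_slot and notch_right_outer above 0.05 m and contact force between the fingers and anything else below 0.3 N) or (distance between big_slot and notch_left_outer below 0.022 m and distance between small_b_slot and notch_right_outer below 0.022 m and distance between small_a_slot and notch_right_inner above 0.05 m and contact force between the fingers and anything else below 0.3 N) or (distance between big_slot and notch_right_outer below 0.022 m and distance between small_a_slot and notch_left_inner below 0.022 m and distance between small_b_slot and notch_left_outer above 0.05 m and contact force between the fingers and anything else below 0.3 N) or (distance between big_slot and notch_right_outer below 0.022 m and distance between small_a_slot and notch_left_outer below 0.022 m and distance between small_b_slot and notch_left_inner above 0.05 m and contact force between the fingers and anything else below 0.3 N) or (distance between big_slot and notch_right_outer below 0.022 m and distance between small_b_slot and notch_left_inner below 0.022 m and distance between small_a_slot and notch_left_outer above 0.05 m and contact force between the fingers and anything else below 0.3 N) or (distance between big_slot and notch_right_outer below 0.022 m and distance between small_b_slot and notch_left_outer below 0.022 m and distance between small_a_slot and notch_left_inner above 0.05 m and contact force between the fingers and anything else below 0.3 N))), for 0.1 s.
At the end, for the whole second after the job is handed in: The big planter hangs on the outer notch of one side and the small ones on both notches of the other side (the bar within 22 mm of its place in each hook), the bar is level within 0.06 rad (3.4 degrees) and all is at rest (((distance between big_slot and notch_left_outer below 0.022 m and distance between small_a_slot and notch_right_inner below 0.022 m and distance between small_b_slot and notch_right_outer below 0.022 m) or (distance between big_slot and notch_left_outer below 0.022 m and distance between small_b_slot and notch_right_inner below 0.022 m and distance between small_a_slot and notch_right_outer below 0.022 m) or (distance between big_slot and notch_right_outer below 0.022 m and distance between small_a_slot and notch_left_inner below 0.022 m and distance between small_b_slot and notch_left_outer below 0.022 m) or (distance between big_slot and notch_right_outer below 0.022 m and distance between small_b_slot and notch_left_inner below 0.022 m and distance between small_a_slot and notch_left_outer below 0.022 m)) and not (value of joint bar above 0.06 rad or value of joint bar below -0.06 rad) and velocity of joint bar between -0.08 and 0.08 rad/s and linear speed of each of big, small_a, small_b below 0.06 m/s and angular speed of each of big, small_a, small_b below 0.6 rad/s); the robot touches nothing.
It fails at once if the bar tips onto its stop (0.22 rad or more) (value of joint bar above 0.22 rad or value of joint bar below -0.22 rad).
It fails at once if the garden fork is shifted by more than 30 mm (distance of garden_fork from where it was at the start of the episode above 0.03 m).
It fails at once if the white cup is shifted by more than 30 mm (distance of white_cup from where it was at the start of the episode above 0.03 m).
It fails at once if the seed tin is shifted by more than 30 mm (distance of seed_tin from where it was at the start of the episode above 0.03 m).
It also fails if it takes over 67 s, if anything falls off the work surface, if the arm or the gripper's body presses on something with over 40 N, if the wrist force passes 120 N, or if a joint passes its speed limit or range.

## Working session

There is one attempt and no reset: what is moved stays moved. The work goes in short steps, Python scripts to look and compute and a tool call to move; the robot and the scene stay as the last step left them, time stands still between calls to the robot, and variables do not carry over. Pictures are saved under pics/ and viewed, and the job is handed in when it is done.

Besides the shell and the picture viewer there is one more tool, called after ">>>" as name(argument=value, ...), one argument or row to a line, values as JSON. servo_tool: Moves the arm, as the interface text tells. Its arguments: {"type":"object","properties":{"plan":{"type":"array","items":{"type":"array","items":{"type":"array","items":{"type":"number"}}}},"gripper":{"type":"number"},"newtons":{"type":"number"}},"required":["plan"]}

```bash
mkdir -p pics; ls
python3 - <<'E'
from plant import r
import cv2,numpy as np
np.set_printoptions(precision=4,suppress=True)
print(r.get_obs())
for n in("side","top"):
    im=r.read_camera(n); cv2.imwrite(f"pics/{n}0.png",im[:,:,::-1])
    print(n,r.camera_params(n))
E
```

```text
pics
{'time_s': 0.0, 'q': array([-1.3315,  0.4268,  0.0738,  1.6066, -0.0341,  1.1108, -0.0671]), 'joint_velocities': array([-0.0009, -0.0009, -0.0006,  0.0007,  0.0011,  0.0022, -0.0021]), 'tau': array([ -0.0004, -93.5816,   3.6666, -45.4201,  -0.0489,   0.0202,
         0.    ]), 'tool_pos': array([0.2557, 0.6242, 0.2048]), 'tcp_rot': array([ 0.5875,  0.3936, -0.3944, -0.5869]), 'force': array([ 0.1163,  0.0877, -0.0528]), 'torque': array([-0.0018, -0.019 , -0.0509]), 'width': 0.9966939918694888}
side {'camera_matrix': array([[351.9401,   0.    , 257.019 ],
       [  0.    , 351.9401, 190.9428],
       [  0.    ,   0.    ,   1.    ]]), 'world_from_camera': array([[ 0.977 ,  0.1294, -0.1697,  0.3668],
       [-0.2133,  0.6074, -0.7653, -0.7933],
       [ 0.004 ,  0.7838,  0.621 ,  0.784 ],
       [ 0.    ,  0.    ,  0.    ,  1.    ]])}
top {'camera_matrix': array([[478.8083,   0.    , 249.6371],
       [  0.    , 478.8083, 191.3219],
       [  0.    ,   0.    ,   1.    ]]), 'world_from_camera': array([[-0.0211,  0.9973, -0.0702,  0.4432],
       [-0.9996, -0.0225, -0.0189, -0.0243],
       [-0.0204,  0.0698,  0.9974,  1.6846],
       [ 0.    ,  0.    ,  0.    ,  1.    ]])}
```

View pics/side0.png

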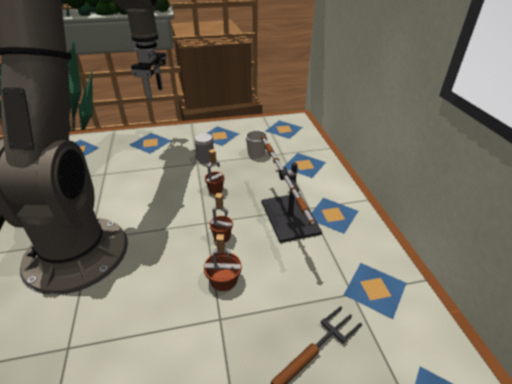

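View pics/top0.png

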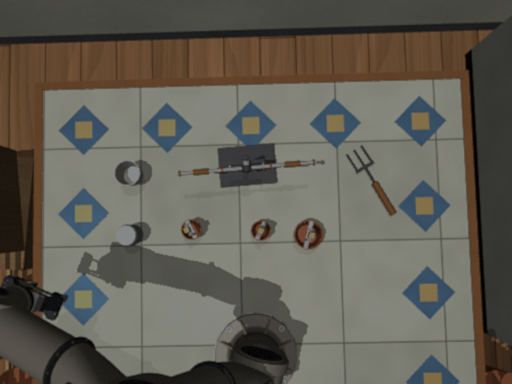

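Run:
```python
import cv2,numpy as np
t=cv2.imread("pics/top0.png"); s=cv2.imread("pics/side0.png")
c=t[140:260,165:335]; cv2.imwrite("pics/topc.png",cv2.resize(c,None,fx=4.7,fy=4.7,interpolation=cv2.INTER_CUBIC))
c=s[125:300,190:330]; cv2.imwrite("pics/sidec.png",cv2.resize(c,None,fx=3.4,fy=3.4,interpolation=cv2.INTER_CUBIC))
```

```text
(no output)
```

View pics/topc.png

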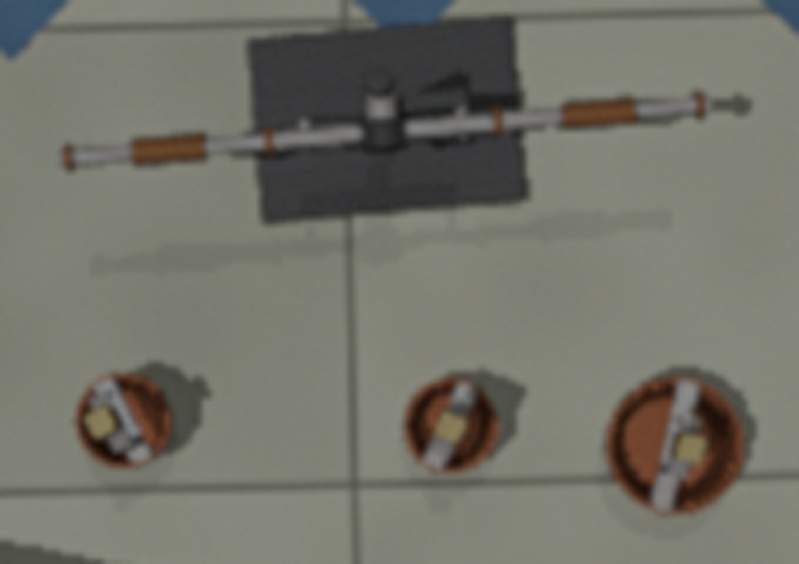

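View pics/sidec.png

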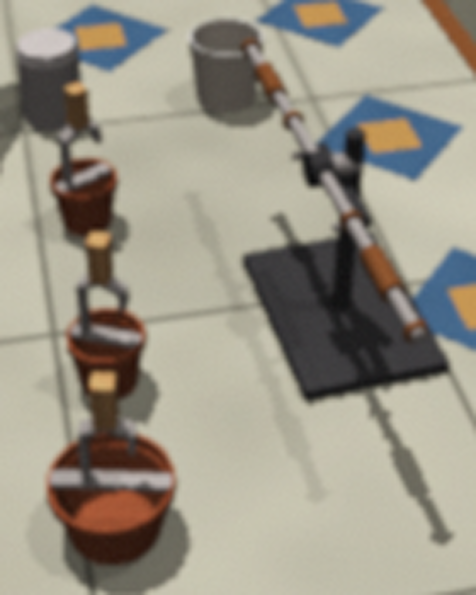

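```bash
cat > h.py <<'E'
import cv2,numpy as np
from plant import r
np.set_printoptions(precision=4,suppress=True)
def ray(n,uv):
    p=r.camera_params(n);K=p["camera_matrix"];T=p["world_from_camera"]
    u,v=uv; d=np.array([(u-K[0,2])/K[0,0],-(v-K[1,2])/K[1,1],-1.]); d=T[:3,:3]@d
    return T[:3,3],d/np.linalg.norm(d)
def plane(n,uv,z):
    o,d=ray(n,uv); return o+d*(z-o[2])/d[2]
def tri(us,ut):
    o1,d1=ray("side",us);o2,d2=ray("top",ut)
    A=np.stack([d1,-d2],1); t=np.linalg.lstsq(A,o2-o1,rcond=None)[0]
    a=o1+t[0]*d1;b=o2+t[1]*d2
    return (a+b)/2,np.linalg.norm(a-b)
def proj(n,X):
    p=r.camera_params(n);K=p["camera_matrix"];T=p["world_from_camera"]
    c=T[:3,:3].T@(np.asarray(X)-T[:3,3]); return np.array([K[0,2]+K[0,0]*c[0]/-c[2],K[1,2]+K[1,1]*c[1]/c[2]])
def blobs(im,m,amin=3):
    n,l,st,c=cv2.connectedComponentsWithStats(m.astype(np.uint8),connectivity=8)
    return [(st[i,4],c[i].round(2),st[i,:4]) for i in range(1,n) if st[i,4]>=amin]
E
python3 - <<'E'
from h import *
for n,(x0,x1,y0,y1) in dict(top=(165,335,140,260),side=(190,330,125,300)).items():
    im=cv2.imread(f"pics/{n}0.png"); hsv=cv2.cvtColor(im,cv2.COLOR_BGR2HSV)
    M=np.zeros(im.shape[:2],bool);M[y0:y1,x0:x1]=1
    h,s,v=[hsv[...,i].astype(int) for i in range(3)]
    print(n,"yellow")
    for b in blobs(im,M&(h>=14)&(h<=26)&(s>90)&(v>90)): print(b, hsv[int(b[1][1]),int(b[1][0])])
    print("orange")
    for b in blobs(im,M&((h<14)|(h>172))&(s>100)&(v>60)): print(b,hsv[int(b[1][1]),int(b[1][0])])
E
```

```text
top yellow
(np.int32(4), array([297.25, 163.5 ]), array([296, 163,   3,   2], dtype=int32)) [ 13 148 102]
(np.int32(13), array([200.85, 171.23]), array([197, 171,  10,   2], dtype=int32)) [ 14 150 102]
(np.int32(4), array([187.75, 228.5 ]), array([187, 227,   2,   4], dtype=int32)) [ 23  90 130]
(np.int32(7), array([183.86, 229.57]), array([183, 228,   3,   5], dtype=int32)) [ 23  93 107]
(np.int32(4), array([257.5, 230.5]), array([257, 229,   2,   4], dtype=int32)) [ 13 134 114]
(np.int32(4), array([260.5, 229.5]), array([260, 229,   2,   2], dtype=int32)) [ 23  91 134]
(np.int32(5), array([262.6, 231.6]), array([262, 230,   2,   4], dtype=int32)) [ 24  90 131]
(np.int32(19), array([311.84, 234.68]), array([309, 232,   6,   7], dtype=int32)) [ 22  91 134]
orange
(np.int32(52), array([291.52, 163.62]), array([285, 161,  15,   6], dtype=int32)) [ 13 154  98]
(np.int32(48), array([200.35, 171.35]), array([193, 169,  15,   6], dtype=int32)) [ 14 150 102]
(np.int32(3), array([179., 173.]), array([179, 172,   1,   3], dtype=int32)) [ 12 113  99]
(np.int32(17), array([194.59, 221.06]), arr
[... 2624 characters left out ...]
 14], dtype=int32)) [ 12 172 139]
(np.int32(66), array([223.82, 218.38]), array([216, 216,  16,   7], dtype=int32)) [  8 175  64]
(np.int32(10), array([311.2, 220.6]), array([309, 219,   6,   4], dtype=int32)) [ 11 114 136]
(np.int32(91), array([219.13, 229.51]), array([210, 224,  21,  11], dtype=int32)) [  8 173  75]
(np.int32(3), array([215., 239.]), array([215, 238,   1,   3], dtype=int32)) [ 12 140  69]
(np.int32(187), array([227.24, 257.91]), array([216, 250,  25,  14], dtype=int32)) [  8 109  68]
(np.int32(36), array([209.5 , 258.92]), array([205, 255,   8,   8], dtype=int32)) [  9 149  94]
(np.int32(365), array([222.32, 274.77]), array([204, 268,  37,  15], dtype=int32)) [  9 170 169]
```

Run:
```python
from h import *
T=lambda c:((c[0]+.5)/4.7-.5+165,(c[1]+.5)/4.7-.5+140)
S=lambda c:((c[0]+.5)/3.4-.5+190,(c[1]+.5)/3.4-.5+125)
B=dict(a=((75,89),(100,422),(125,420),(105,385),(145,457)),b=((98,239),(452,427),(452,425),(465,385),(437,464)),big=((103,380),(692,449),(676,444),(690,382),(663,507)))
for k,(s,t,rim,e1,e2) in B.items():
    P,g=tri(S(s),T(t)); c=plane("top",T(rim),.06)
    d=plane("top",T(e1),.062)-plane("top",T(e2),.062); m=(plane("top",T(e1),.062)+plane("top",T(e2),.062))/2
    print(k,P,g,"rim",c,"stripmid",m,"yaw",np.arctan2(d[1],d[0]),"len",np.hypot(*d[:2]))
P={}
for nm,s,t in [("Lend",(248,43),(69,157)),("Lwide",(269,77),(168,148)),("Lin",(292,118),(268,140)),("Rin",(349,212),(498,121)),("Rwide",(379,267),(598,112)),("Rend",(414,326),(700,104))]:
    p,g=tri(S(s),T(t)); P[nm]=p; print(nm,p,g, plane("top",T(t),.18))
for a,b in (("Lend","Rend"),("Lwide","Rwide"),("Lin","Rin")):
    d=P[a]-P[b]; print((P[a]+P[b])/2,np.linalg.norm(d),np.arctan2(-d[0],d[1]))
from scipy.spatial.transform import Rotation as R
o=r.get_obs(); print(R.from_quat(o["tcp_rot"]).as_matrix(), o["tool_pos"])
```

```text
a [0.4343 0.2092 0.1651] 0.0013392346382841529 rim [0.434  0.2073 0.06  ] stripmid [0.4334 0.2071 0.062 ] yaw 0.49492755959698037 len 0.05947539456232267
b [ 0.426  -0.0282  0.1672] 0.0013455874439157192 rim [ 0.4255 -0.0284  0.06  ] stripmid [ 0.4259 -0.0277  0.062 ] yaw -0.36407786374323886 len 0.060088234663619934
big [ 0.4084 -0.1885  0.1679] 0.0021459644450967743 rim [ 0.4086 -0.1888  0.06  ] stripmid [ 0.4083 -0.189   0.062 ] yaw -0.24234202033886557 len 0.09147820455430519
Lend [0.6112 0.2248 0.1866] 0.0006544727099077814 [0.6123 0.2258 0.18  ]
Lwide [0.616  0.1581 0.1863] 6.549188626021508e-05 [0.6168 0.1589 0.18  ]
Lin [0.6208 0.0911 0.182 ] 0.0008762305484940185 [0.6206 0.0913 0.18  ]
Rin [ 0.6286 -0.0634  0.1892] 0.0003122167709077865 [ 0.6298 -0.0637  0.18  ]
Rwide [ 0.6331 -0.1304  0.1855] 0.0010926574209763392 [ 0.6343 -0.131   0.18  ]
Rend [ 0.6373 -0.1988  0.1851] 0.0003024210601378196 [ 0.6381 -0.1995  0.18  ]
[0.6243 0.013  0.1858] 0.4244463140775958 0.06150141238077906
[0.6246 0.0138 0.1859] 0.2890544087537467 0.05904460256860856
[0.6247 0.0138 0.1856] 0.1548618725542112 0.049926264046337474
[[ 0.3791 -0.0004 -0.9254]
 [ 0.9254 -0.0011  0.3791]
 [-0.0012 -1.     -0.0001]] [0.2558 0.6242 0.2048]
```

>>> servo_tool(
  plan=[
    [[-27, 0, -27, 0], [-27, 0, -27, 0], [-27, 0, -27, 0], [-27, 0, -27, 0], [-27, 0, -27, 0], [-27, 0, -27, 0], [-27, 0, -27, 0], [-27, 0, -27, 0], [-27, 0, -27, 0], [-27, 0, -27, 0], [-27, 0, -27, 0], [-27, 0, -27, 0]],
  ],
  gripper=0.1,
)

```text
time_s: 1.1
tool_pos: [0.4332, 0.189, 0.2005]
tcp_rot: [-0.584, -0.396, 0.4, 0.585]
force: [1.3, 0.7, -1.0]
width: 0.548
```

>>> servo_tool(
  plan=[
    [[0, 0, 0, -0.12], [0, 0, 0, -0.12], [0, 0, 0, -0.12], [0, 0, 0, -0.12], [0, 0, 0, -0.12], [0, 0, 0, -0.12], [0, 0, 0, -0.12]],
  ],
)

```text
time_s: 1.68
tool_pos: [0.4355, 0.1776, 0.1999]
tcp_rot: [-0.365, -0.602, 0.607, 0.368]
force: [-0.3, -0.6, -0.2]
width: 0.55
```

```bash
cat >> h.py <<'E'
from scipy.spatial.transform import Rotation as R
def to(pos,yaw=None):
    o=r.get_obs();M=R.from_quat(o["tcp_rot"]).as_matrix();d=np.array(pos)-o["tool_pos"]
    y=np.arctan2(M[1,0],M[0,0])
    print("t %.2f"%o["time_s"],"pos",o["tool_pos"],"yaw %.3f"%y,"tilt",M[:,1].round(3),"w %.1fmm"%(94*o["width"]),"F",o["force"],"q",o["q"])
    print("delta tool mm",(M.T@d*1000).round(1),"spin", None if yaw is None else round(y-yaw,3))
    if yaw is not None:
        M2=R.from_euler('z',yaw-y).as_matrix()@M; print("delta in turned tool",(M2.T@d*1000).round(1))
E
python3 - <<'E'
from h import *
to([.434,.208,.205],2.066)
E
```

```text
t 1.68 pos [0.4355 0.1776 0.1999] yaw 2.052 tilt [-0.007 -0.005 -1.   ] w 51.7mm F [-0.3479 -0.617  -0.1984] q [-0.7628  0.0948  0.255   2.0618 -0.0269  0.9965  1.5576]
delta tool mm [ 27.7  -5.2 -12.7] spin -0.014
delta in turned tool [ 27.5  -5.2 -13.1]
```

>>> servo_tool(
  plan=[
    [[14, 0, -6, -0.014], [14, 0, -7, 0], [0, 0, 0, 0], [0, 0, 0, 0]],
  ],
)

```text
time_s: 2.02
tool_pos: [0.4332, 0.2109, 0.1994]
tcp_rot: [-0.36, -0.605, 0.611, 0.363]
force: [-0.3, -0.7, -0.4]
width: 0.552
```

Run:
```python
from h import *
to([.434,.208,.134],2.066)
for n in("side","top"): cv2.imwrite(f"pics/{n}1.png",r.read_camera(n)[:,:,::-1])
s=cv2.imread("pics/side1.png")[90:230,150:300];t=cv2.imread("pics/top1.png")[190:270,140:290]
cv2.imwrite("pics/c1.png",np.hstack([cv2.resize(s,(420,392)),cv2.resize(t,(375,392*1))[:, :]]))
```

```text
t 2.02 pos [0.4332 0.2109 0.1994] yaw 2.069 tilt [-0.007 -0.005 -1.   ] w 51.8mm F [-0.326  -0.6971 -0.4332] q [-0.7981  0.117   0.2293  2.0381 -0.0309  0.9989  1.5153]
delta tool mm [-2.9 65.4  0.1] spin 0.003
delta in turned tool [-2.9 65.4  0.1]
```

View pics/c1.png

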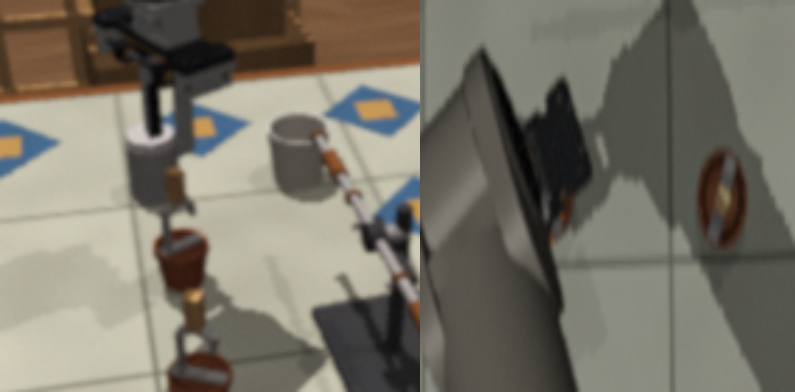

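>>> servo_tool(
  plan=[
    [[-1, 13, 0, 0], [-1, 13, 0, 0], [-1, 13, 0, 0], [0, 13, 0, 0], [0, 10, 0, 0], [0, 3, 0, 0], [0, 0, 0, 0]],
  ],
)

```text
time_s: 2.7
tool_pos: [0.4349, 0.2061, 0.1324]
tcp_rot: [-0.363, -0.604, 0.609, 0.365]
force: [-0.1, 0.1, 0.3]
width: 0.549
```

Run:
```python
from h import *
to([.434,.208,.134],2.066)
for n in("side","top"): cv2.imwrite(f"pics/{n}2.png",r.read_camera(n)[:,:,::-1])
s=cv2.imread("pics/side2.png")[90:230,150:300]
cv2.imwrite("pics/c2.png",cv2.resize(s,None,fx=4,fy=4))
```

```text
t 2.70 pos [0.4349 0.2061 0.1324] yaw 2.060 tilt [-0.006 -0.005 -1.   ] w 51.6mm F [-0.0718  0.081   0.2866] q [-0.7798  0.2029  0.2289  2.1089 -0.0598  0.8433  1.545 ]
delta tool mm [ 2.1 -1.6 -0. ] spin -0.006
delta in turned tool [ 2.1 -1.6 -0.1]
```

View pics/c2.png

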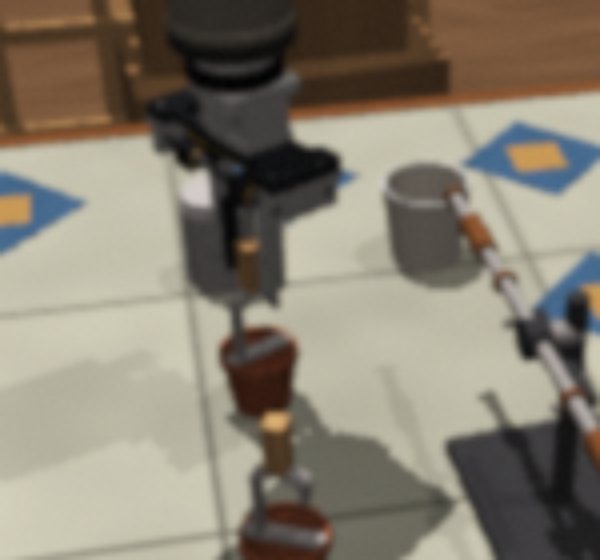

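>>> servo_tool(
  plan=[
    [[2, -1, 0, -0.01], [0, 0, 0, 0], [0, 0, 0, 0], [0, 0, 0, 0], [0, 0, 0, 0], [0, 0, 0, 0]],
  ],
  gripper=-1,
  newtons=25,
)

```text
time_s: 3.3
tool_pos: [0.4355, 0.2094, 0.1368]
tcp_rot: [-0.36, -0.608, 0.609, 0.361]
force: [-1.2, 0.2, -2.3]
width: 0.186
```

Run:
```python
from h import *
to([.434,.208,.134],2.066)
```

```text
t 3.30 pos [0.4355 0.2094 0.1368] yaw 2.072 tilt [-0.002 -0.002 -1.   ] w 17.5mm F [-1.1536  0.1688 -2.313 ] q [-0.7825  0.1965  0.2262  2.1047 -0.0579  0.8484  1.5495]
delta tool mm [-0.5  2.9  2. ] spin 0.006
delta in turned tool [-0.5  2.9  1.9]
```

>>> servo_tool(
  plan=[
    [[0, -15, 0, 0], [0, -25, 0, 0], [0, -25, 0, 0.1], [0, -20, 0, 0.1], [0, -8, 0, 0.1], [0, 0, 0, 0.1], [0, 0, 0, 0.04], [0, 0, 0, 0]],
  ],
)

```text
time_s: 3.97
tool_pos: [0.4342, 0.2082, 0.2334]
tcp_rot: [-0.49, -0.508, 0.512, 0.49]
force: [-0.4, -0.7, -2.3]
width: 0.188
```

Run:
```python
from h import *
to([.549,.109,.236],1.629)
```

```text
t 3.97 pos [0.4342 0.2082 0.2334] yaw 1.610 tilt [-0.005 -0.004 -1.   ] w 17.7mm F [-0.3787 -0.7258 -2.297 ] q [-0.8318  0.0768  0.2666  2.0018 -0.0225  1.0718  1.055 ]
delta tool mm [-103.7   -2.8 -110.8] spin -0.019
delta in turned tool [-105.7   -2.7 -108.9]
```

>>> servo_tool(
  plan=[
    [[-12, 0, -12, -0.019], [-22, 0, -22, 0], [-24, -1, -24, 0], [-22, -1, -22, 0], [-14, 0, -15, 0], [-6, 0, -6, 0], [0, 0, 0, 0], [0, 0, 0, 0]],
  ],
)

```text
time_s: 4.63
tool_pos: [0.5429, 0.1113, 0.233]
tcp_rot: [-0.479, -0.516, 0.522, 0.481]
force: [-0.8, 0.6, -1.6]
width: 0.192
```

Run:
```python
from h import *
to([.549,.109,.236],1.629)
for n in("side","top"): cv2.imwrite(f"pics/{n}3.png",r.read_camera(n)[:,:,::-1])
s=cv2.imread("pics/side3.png")[90:250,180:340];t=cv2.imread("pics/top3.png")[140:250,165:335]
cv2.imwrite("pics/c3.png",cv2.resize(s,None,fx=3.5,fy=3.5));cv2.imwrite("pics/t3.png",cv2.resize(t,None,fx=4,fy=4))
```

```text
t 4.63 pos [0.5429 0.1113 0.233 ] yaw 1.648 tilt [-0.008 -0.005 -1.   ] w 18.1mm F [-0.7947  0.6081 -1.5614] q [-0.6418  0.2144  0.3774  1.8579 -0.0851  1.0948  1.4155]
delta tool mm [-2.8 -3.  -5.8] spin 0.019
delta in turned tool [-2.7 -3.  -5.9]
```

View pics/c3.png

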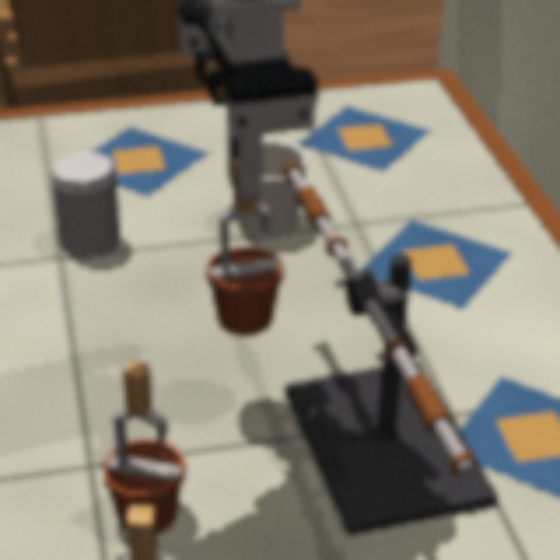

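View pics/t3.png

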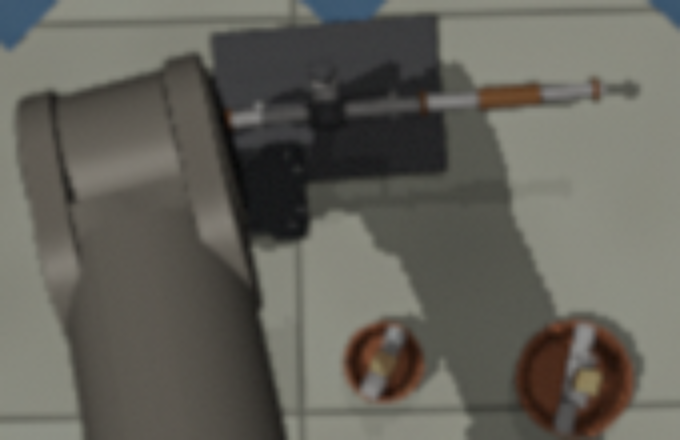

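Run:
```python
from h import *
for z in (.15,.155,.16,.165,.17): print(z,(proj("side",[.543,.111,z])-[180,90]+.5)*3.5-.5)
to([.6187,.1133,.236],1.629)
```

```text
0.15 [245.0625 271.6655]
0.155 [245.0129 267.0951]
0.16 [244.9631 262.4991]
0.165 [244.913  257.8773]
0.17 [244.8626 253.2295]
t 4.73 pos [0.5425 0.1121 0.2332] yaw 1.649 tilt [-0.008 -0.005 -1.   ] w 18.0mm F [ 0.2822  0.5468 -1.9611] q [-0.6428  0.2136  0.3769  1.8583 -0.0851  1.0949  1.415 ]
delta tool mm [ -4.7  -3.4 -76. ] spin 0.02
delta in turned tool [ -3.2  -3.4 -76.1]
```

>>> servo_tool(
  plan=[
    [[-2, -4, -6, 0.02], [-1, -3, -12, 0], [0, -1, -15, 0], [0, -1, -15, 0], [0, 0, -12, 0], [0, 0, -6, 0], [0, 0, 0, 0], [0, 0, 0, 0]],
  ],
)

```text
time_s: 5.4
tool_pos: [0.6084, 0.121, 0.2446]
tcp_rot: [-0.482, -0.513, 0.518, 0.486]
force: [0.0, -0.4, -1.5]
width: 0.19
```

Run:
```python
from h import *
to([.6187,.1133,.239],1.629)
for n in("side","top"): cv2.imwrite(f"pics/{n}4.png",r.read_camera(n)[:,:,::-1])
s=cv2.imread("pics/side4.png")[90:250,180:340]
cv2.imwrite("pics/c4.png",cv2.resize(s,None,fx=3.5,fy=3.5))
```

```text
t 5.40 pos [0.6084 0.121  0.2446] yaw 1.634 tilt [-0.008 -0.001 -1.   ] w 17.9mm F [ 0.0236 -0.3625 -1.546 ] q [-0.6012  0.3228  0.3859  1.7    -0.1323  1.1526  1.4553]
delta tool mm [-8.3  5.5 -9.8] spin 0.005
delta in turned tool [-8.3  5.5 -9.9]
```

View pics/c4.png

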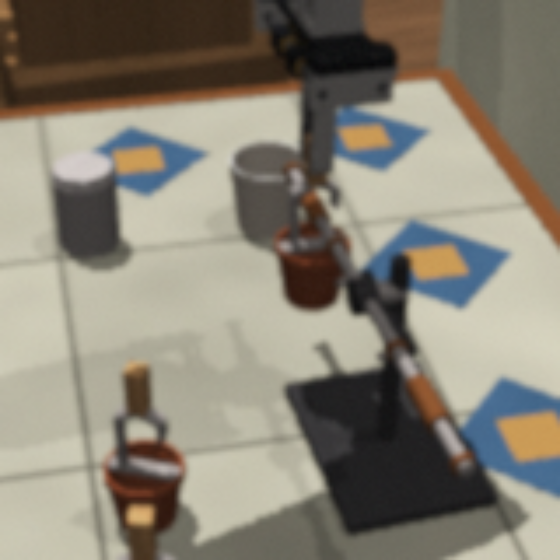

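>>> servo_tool(
  plan=[
    [[-4, 2, -5, 0], [-4, 2, -5, 0], [0, 0, 0, 0], [0, 0, 0, 0]],
  ],
)

```text
time_s: 5.83
tool_pos: [0.6183, 0.1128, 0.2407]
tcp_rot: [-0.482, -0.514, 0.518, 0.486]
force: [-0.4, -0.3, -1.8]
width: 0.19
```

Run:
```python
from h import *
to([.6187,.1133,.199],1.629)
```

```text
t 5.83 pos [0.6183 0.1128 0.2407] yaw 1.634 tilt [-0.008  0.    -1.   ] w 17.9mm F [-0.4491 -0.338  -1.8207] q [-0.5819  0.3406  0.3885  1.6861 -0.141   1.1503  1.4794]
delta tool mm [ 0.5 41.6 -0.8] spin 0.005
delta in turned tool [ 0.5 41.6 -0.8]
```

Lower gently to first contact.

>>> servo_tool(
  plan=[
    [[0, 6, 0, 0], [0, 7, 0, 0], [0, 7, 0, 0], [0, 6, 0, 0], [0, 6, 0, 0], [0, 5, 0, 0], [0, 3, 0, 0], [0, 0, 0, 0]],
  ],
)

```text
time_s: 6.5
tool_pos: [0.6178, 0.1127, 0.1959]
tcp_rot: [-0.482, -0.514, 0.517, 0.486]
force: [1.1, 0.2, 0.3]
width: 0.189
```

Run:
```python
from h import *
to([.6187,.1133,.190],1.629)
for n in("side","top"): cv2.imwrite(f"pics/{n}5.png",r.read_camera(n)[:,:,::-1])
s=cv2.imread("pics/side5.png")[90:250,180:340]
cv2.imwrite("pics/c5.png",cv2.resize(s,None,fx=3.5,fy=3.5))
```

```text
t 6.50 pos [0.6178 0.1127 0.1959] yaw 1.634 tilt [-0.008  0.    -1.   ] w 17.7mm F [1.1245 0.1781 0.2912] q [-0.5724  0.3787  0.3785  1.7364 -0.1589  1.0643  1.4939]
delta tool mm [ 0.6  5.9 -1. ] spin 0.005
delta in turned tool [ 0.6  5.9 -1. ]
```

View pics/c5.png

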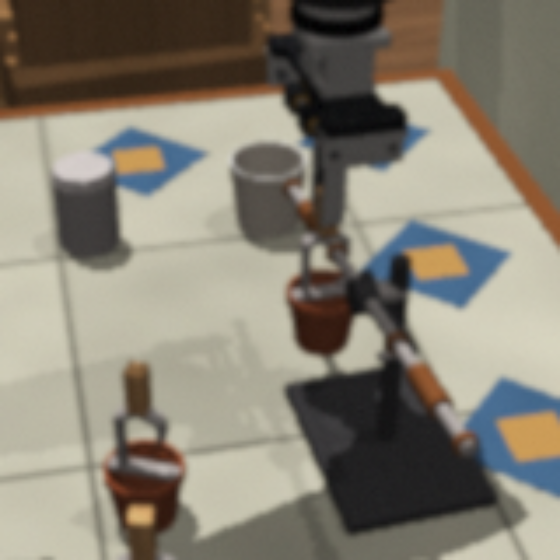

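>>> servo_tool(
  plan=[
    [[0, 0, 0, 0], [0, 0, 0, 0], [0, 0, 0, 0], [0, 0, 0, 0]],
  ],
  gripper=-0.2,
)

```text
time_s: 6.93
tool_pos: [0.6182, 0.1128, 0.1976]
tcp_rot: [-0.482, -0.514, 0.517, 0.486]
force: [0.0, 0.4, -0.7]
width: 0.395
```

Run:
```python
from h import *
to([.6187,.1133,.270],1.629)
for n in("side","top"): cv2.imwrite(f"pics/{n}6.png",r.read_camera(n)[:,:,::-1])
s=cv2.imread("pics/side6.png")[90:250,180:340]
cv2.imwrite("pics/c6.png",cv2.resize(s,None,fx=3.5,fy=3.5))
```

```text
t 6.93 pos [0.6182 0.1128 0.1976] yaw 1.634 tilt [-0.007  0.001 -1.   ] w 37.1mm F [ 0.0129  0.402  -0.7004] q [-0.5726  0.3769  0.3787  1.7348 -0.1587  1.0663  1.4937]
delta tool mm [  0.5 -72.4  -0.1] spin 0.005
delta in turned tool [  0.5 -72.4  -0.1]
```

View pics/c6.png

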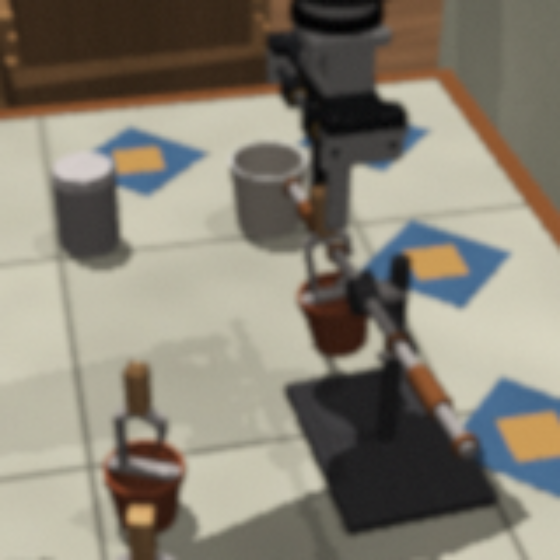

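>>> servo_tool(
  plan=[
    [[0, -15, 0, 0], [0, -25, 0, 0], [0, -25, 0, 0], [0, -10, 0, 0], [0, 0, 0, 0]],
  ],
)

```text
time_s: 7.45
tool_pos: [0.6177, 0.1125, 0.2742]
tcp_rot: [-0.482, -0.513, 0.518, 0.486]
force: [-0.7, 0.3, 0.0]
width: 0.399
```

Run:
```python
from h import *
to([.4084,-.1887,.210],1.329)
for n in("side","top"): cv2.imwrite(f"pics/{n}7.png",r.read_camera(n)[:,:,::-1])
s=cv2.imread("pics/side7.png")[90:250,180:340]
cv2.imwrite("pics/c7.png",cv2.resize(s,None,fx=3.5,fy=3.5))
```

```text
t 7.45 pos [0.6177 0.1125 0.2742] yaw 1.634 tilt [-0.01 -0.   -1.  ] w 37.5mm F [-0.7298  0.2537  0.0257] q [-0.5883  0.3157  0.3955  1.6449 -0.1298  1.2163  1.4696]
delta tool mm [-287.5   66.3  227.2] spin 0.305
delta in turned tool [-342.6   65.4  130.4]
```

View pics/c7.png

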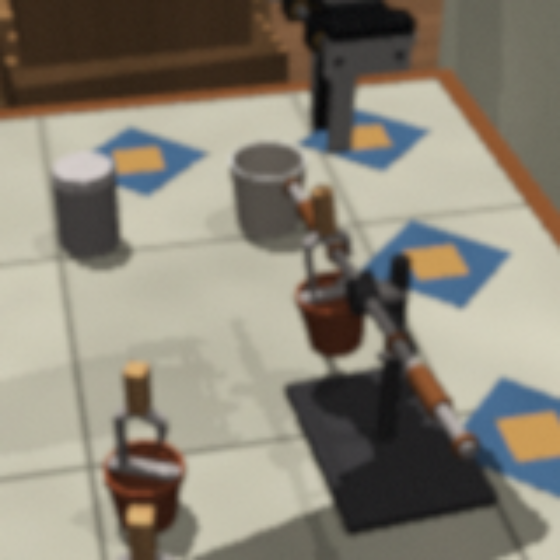

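>>> servo_tool(
  plan=[
    [[-15, 0, 12, 0], [-28, 0, 22, 0], [-31, 0, 24, 0], [-31, 0, 24, 0], [-31, 0, 24, 0], [-31, 0, 24, 0], [-31, 0, 24, 0], [-31, 0, 24, 0], [-28, 0, 22, 0], [-20, 0, 16, 0], [-10, 0, 8, 0], [0, 0, 0, 0]],
  ],
  gripper=0.1,
)

```text
time_s: 8.55
tool_pos: [0.3943, -0.1971, 0.2583]
tcp_rot: [-0.474, -0.509, 0.525, 0.49]
force: [0.9, -0.5, 0.5]
width: 0.548
```

>>> servo_tool(
  plan=[
    [[0, 10, 0, 0.1], [0, 15, 0, 0.1], [0, 15, 0, 0.1], [0, 10, 0, 0], [0, 0, 0, 0]],
  ],
)

```text
time_s: 8.97
tool_pos: [0.3916, -0.1945, 0.2026]
tcp_rot: [-0.55, -0.425, 0.445, 0.565]
force: [-0.0, -0.1, -0.4]
width: 0.549
```

Run:
```python
from h import *
to([.4084,-.1887,.134],1.329)
for n in("side","top"): cv2.imwrite(f"pics/{n}8.png",r.read_camera(n)[:,:,::-1])
s=cv2.imread("pics/side8.png")[90:290,150:340]
cv2.imwrite("pics/c8.png",cv2.resize(s,None,fx=3,fy=3))
t=cv2.imread("pics/top8.png")[140:260,165:335]
cv2.imwrite("pics/t8.png",cv2.resize(t,None,fx=4.7,fy=4.7,interpolation=cv2.INTER_CUBIC))
```

```text
t 8.97 pos [ 0.3916 -0.1945  0.2026] yaw 1.326 tilt [-0.035 -0.001 -0.999] w 51.6mm F [-0.0467 -0.1213 -0.3634] q [-0.2873  0.0378  0.6172  2.1218 -0.0115  1.0222  1.6617]
delta tool mm [ 10.3  67.9 -17.2] spin -0.003
delta in turned tool [ 10.3  67.9 -17.2]
```

View pics/c8.png

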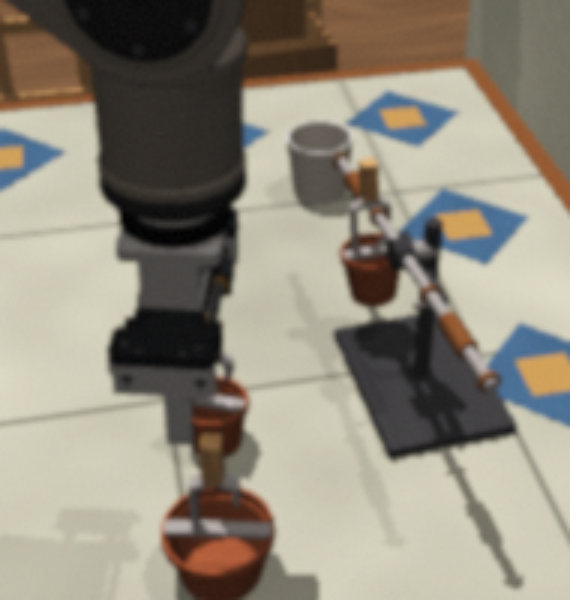

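View pics/t8.png

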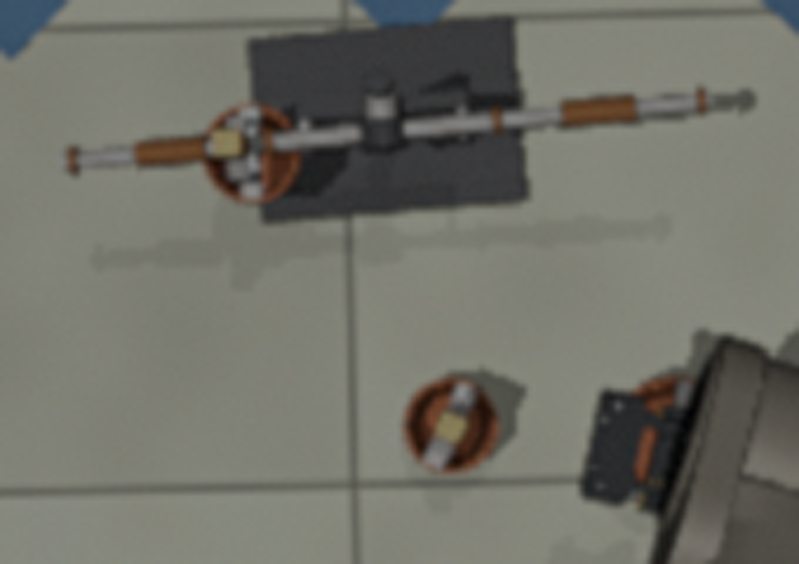

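>>> servo_tool(
  plan=[
    [[5, 0, -8, 0], [5, 0, -8, 0], [0, 0, 0, 0], [0, 0, 0, 0]],
  ],
)

```text
time_s: 9.4
tool_pos: [0.4142, -0.1876, 0.205]
tcp_rot: [-0.55, -0.427, 0.445, 0.563]
force: [-0.3, -0.4, 0.8]
width: 0.55
```

Run:
```python
from h import *
to([.4084,-.1887,.134],1.329)
```

```text
t 9.40 pos [ 0.4142 -0.1876  0.205 ] yaw 1.331 tilt [-0.031 -0.001 -1.   ] w 51.7mm F [-0.2751 -0.3982  0.7946] q [-0.2968  0.0713  0.6097  2.0876 -0.035   1.0254  1.6615]
delta tool mm [-1.9 71.2  3.2] spin 0.002
delta in turned tool [-1.9 71.2  3.2]
```

>>> servo_tool(
  plan=[
    [[-1, 13, 1, 0], [-1, 13, 1, 0], [0, 13, 1, 0], [0, 13, 0, 0], [0, 12, 0, 0], [0, 6, 0, 0], [0, 0, 0, 0]],
  ],
)

```text
time_s: 9.98
tool_pos: [0.4116, -0.1889, 0.1347]
tcp_rot: [-0.55, -0.43, 0.445, 0.561]
force: [-0.2, 0.5, -0.3]
width: 0.548
```

Run:
```python
from h import *
to([.4084,-.1887,.134],1.329)
for n in("side",): cv2.imwrite(f"pics/{n}9.png",r.read_camera(n)[:,:,::-1])
s=cv2.imread("pics/side9.png")[130:300,150:290]
cv2.imwrite("pics/c9.png",cv2.resize(s,None,fx=3.5,fy=3.5))
```

```text
t 9.98 pos [ 0.4116 -0.1889  0.1347] yaw 1.334 tilt [-0.026 -0.002 -1.   ] w 51.5mm F [-0.2184  0.542  -0.2688] q [-0.2585  0.1789  0.6044  2.1693 -0.1203  0.8523  1.7538]
delta tool mm [-0.5  0.8  3.1] spin 0.005
delta in turned tool [-0.6  0.8  3.1]
```

View pics/c9.png

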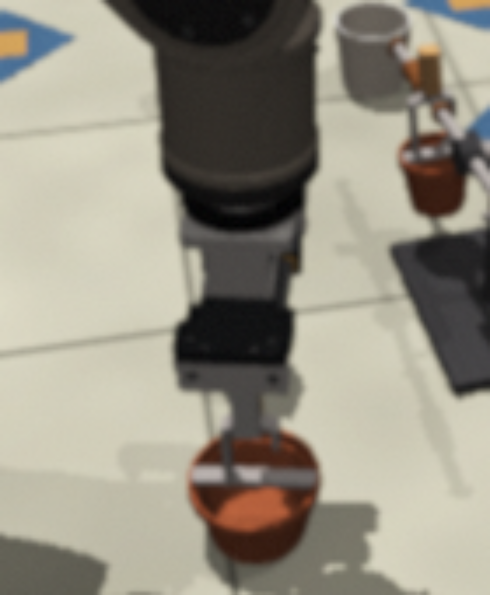

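>>> servo_tool(
  plan=[
    [[0, 0, 3, 0], [0, 0, 0, 0], [0, 0, 0, 0], [0, 0, 0, 0], [0, 0, 0, 0], [0, 0, 0, 0]],
  ],
  gripper=-1,
  newtons=30,
)

```text
time_s: 10.53
tool_pos: [0.4101, -0.1885, 0.138]
tcp_rot: [-0.551, -0.431, 0.444, 0.56]
force: [0.0, 0.3, -3.9]
width: 0.189
```

Run:
```python
from h import *
to([.5655,-.180,.26],1.629)
```

```text
t 10.53 pos [ 0.4101 -0.1885  0.138 ] yaw 1.334 tilt [-0.022 -0.002 -1.   ] w 17.7mm F [ 0.0146  0.2829 -3.8653] q [-0.262   0.1669  0.6061  2.1721 -0.1134  0.8551  1.7478]
delta tool mm [  43.8 -125.4 -146.5] spin -0.295
delta in turned tool [  -1.4 -125.2 -153. ]
```

>>> servo_tool(
  plan=[
    [[0, -15, 0, 0], [0, -25, 0, 0], [0, -25, 0, -0.08], [0, -25, 0, -0.1], [0, -18, 0, -0.1], [0, -8, 0, -0.015], [0, 0, 0, 0], [0, 0, 0, 0]],
  ],
)

```text
time_s: 11.2
tool_pos: [0.4104, -0.1878, 0.2572]
tcp_rot: [-0.477, -0.509, 0.523, 0.49]
force: [0.4, 0.6, -2.6]
width: 0.186
```

Run:
```python
from h import *
to([.5606,-.1805,.257],1.629)
```

```text
t 11.20 pos [ 0.4104 -0.1878  0.2572] yaw 1.636 tilt [-0.027 -0.002 -1.   ] w 17.4mm F [ 0.3658  0.6479 -2.6421] q [-0.3046 -0.0078  0.5906  2.03    0.0153  1.1431  1.9149]
delta tool mm [  -2.4   -3.9 -150.3] spin 0.007
delta in turned tool [  -1.4   -3.9 -150.4]
```

>>> servo_tool(
  plan=[
    [[0, 0, -12, 0.007], [0, -1, -22, 0], [0, -1, -28, 0], [0, -1, -28, 0], [0, 0, -26, 0], [0, 0, -18, 0], [0, 0, -8, 0], [0, 0, 0, 0], [0, 0, 0, 0]],
  ],
)

```text
time_s: 11.95
tool_pos: [0.5522, -0.1799, 0.2415]
tcp_rot: [-0.481, -0.497, 0.518, 0.503]
force: [0.2, 0.5, -3.1]
width: 0.19
```

Run:
```python
from h import *
to([.5606,-.1805,.257],1.629)
for n in("side","top"): cv2.imwrite(f"pics/{n}10.png",r.read_camera(n)[:,:,::-1])
s=cv2.imread("pics/side10.png")[90:290,200:360]
cv2.imwrite("pics/c10.png",cv2.resize(s,None,fx=3,fy=3))
t=cv2.imread("pics/top10.png")[120:260,165:345]
cv2.imwrite("pics/t10.png",cv2.resize(t,None,fx=4,fy=4))
```

```text
t 11.95 pos [ 0.5522 -0.1799  0.2415] yaw 1.602 tilt [-0.043 -0.    -0.999] w 17.9mm F [ 0.1859  0.534  -3.1271] q [-0.273   0.2972  0.5879  1.7749 -0.1636  1.1635  1.9682]
delta tool mm [ -0.9 -15.9  -7.7] spin -0.027
delta in turned tool [ -1.1 -15.9  -7.7]
```

View pics/c10.png

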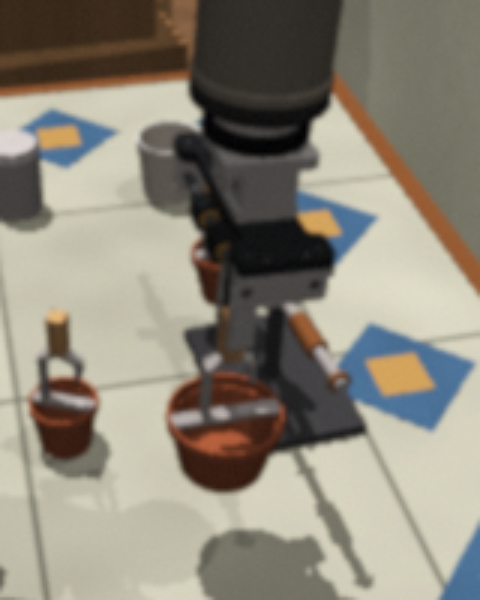

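View pics/t10.png

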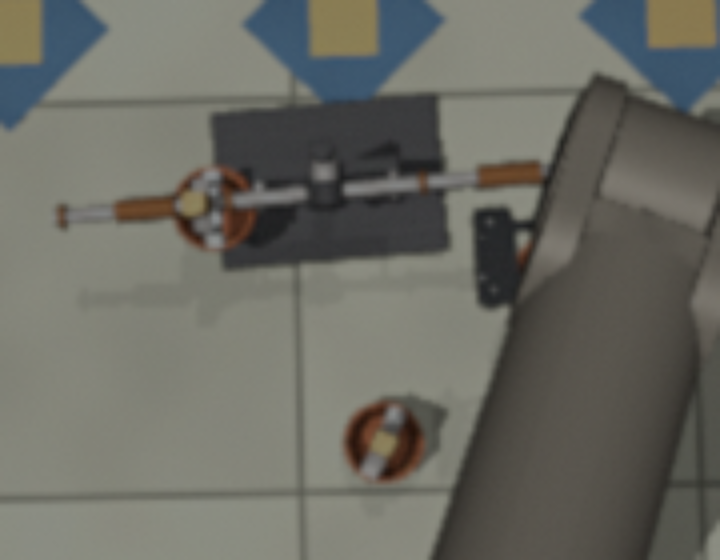

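Run:
```python
from h import *
for z in (.14,.15,.16,.17,.18): print(z,(proj("side",[.551,-.18,z])-[200,90]+.5)*3-.5)
# end collar right: side crop (338,380) ; predicted for z
p=np.array([.6245,.0135]);u=np.array([-.058,.998])
for z in (.18,.19,.2,.21): 
  e=p-.212*u; w=p-.145*u; print(z,"end",(proj("side",[*e,z])-[200,90]+.5)*3-.5)
for z in (.18,.19,.2,.21): print(z,"wide",(proj("side",[*w,z])-[200,90]+.5)*3-.5, (proj("top",[*w,z])-[165,120]+.5)*4-.5)
```

```text
0.14 [226.6058 431.0037]
0.15 [227.0322 422.6332]
0.16 [227.4645 414.1456]
0.17 [227.903  405.5385]
0.18 [228.3476 396.8094]
0.18 end [333.9232 396.586 ]
0.19 end [335.1272 387.7379]
0.2 end [336.3485 378.7627]
0.21 end [337.5875 369.6575]
0.18 wide [304.5312 345.8464] [509.2231 177.0276]
0.19 wide [305.4709 337.1416] [510.0864 175.4093]
0.2 wide [306.4234 328.3185] [510.9613 173.7693]
0.21 wide [307.3889 319.3747] [511.848  172.1073]
```

>>> servo_tool(
  plan=[
    [[0, -8, -2, -0.027], [0, -8, -4, 0], [0, -3, -5, 0], [0, -1, 0, 0], [0, 0, 0, 0], [0, 0, 0, 0]],
  ],
)

```text
time_s: 12.55
tool_pos: [0.5629, -0.1801, 0.2664]
tcp_rot: [-0.475, -0.506, 0.523, 0.495]
force: [0.7, 0.6, -2.4]
width: 0.187
```

Run:
```python
from h import *
to([.6355,-.1762,.259],1.629)
```

```text
t 12.55 pos [ 0.5629 -0.1801  0.2664] yaw 1.630 tilt [-0.038  0.002 -0.999] w 17.5mm F [ 0.6541  0.5701 -2.3579] q [-0.27    0.2918  0.5863  1.7244 -0.1604  1.2135  1.9886]
delta tool mm [ -0.4   4.7 -72.9] spin 0.001
delta in turned tool [ -0.4   4.7 -72.9]
```

>>> servo_tool(
  plan=[
    [[0, 1, -8, 0], [0, 0, -12, 0], [0, 0, -14, 0], [0, 0, -14, 0], [0, 0, -10, 0], [0, 0, -5, 0], [0, 0, 0, 0], [0, 0, 0, 0]],
  ],
)

```text
time_s: 13.22
tool_pos: [0.6318, -0.1752, 0.2602]
tcp_rot: [-0.474, -0.505, 0.524, 0.496]
force: [-0.7, 0.8, -3.1]
width: 0.191
```

Run:
```python
from h import *
to([.6355,-.1762,.259],1.629)
for n in("side","top"): cv2.imwrite(f"pics/{n}11.png",r.read_camera(n)[:,:,::-1])
s=cv2.imread("pics/side11.png")[90:290,200:360]
cv2.imwrite("pics/c11.png",cv2.resize(s,None,fx=3,fy=3))
```

```text
t 13.22 pos [ 0.6318 -0.1752  0.2602] yaw 1.631 tilt [-0.041  0.002 -0.999] w 18.0mm F [-0.6694  0.7709 -3.1042] q [-0.2385  0.4197  0.5672  1.5781 -0.2224  1.2517  1.9988]
delta tool mm [-1.3  1.  -3.7] spin 0.002
delta in turned tool [-1.3  1.  -3.7]
```

View pics/c11.png

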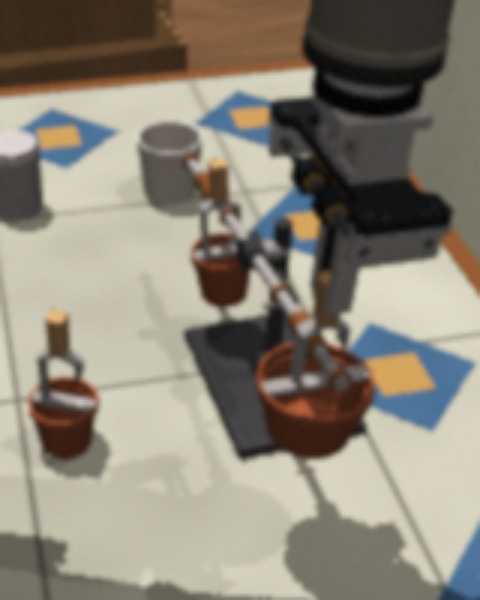

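>>> servo_tool(
  plan=[
    [[-1, 5, -2, 0], [0, 7, -2, 0], [0, 7, 0, 0], [0, 7, 0, 0], [0, 7, 0, 0], [0, 6, 0, 0], [0, 5, 0, 0], [0, 4, 0, 0], [0, 0, 0, 0]],
  ],
)

```text
time_s: 14.07
tool_pos: [0.6325, -0.1766, 0.2078]
tcp_rot: [-0.474, -0.506, 0.523, 0.496]
force: [1.5, -0.6, -1.8]
width: 0.191
```

Run:
```python
from h import *
to([.6355,-.1762,.18],1.629)
for n in("side","top"): cv2.imwrite(f"pics/{n}12.png",r.read_camera(n)[:,:,::-1])
s=cv2.imread("pics/side12.png")[90:290,200:360]
cv2.imwrite("pics/c12.png",cv2.resize(s,None,fx=3,fy=3))
```

```text
t 14.07 pos [ 0.6325 -0.1766  0.2078] yaw 1.629 tilt [-0.039  0.003 -0.999] w 18.0mm F [ 1.4612 -0.5684 -1.824 ] q [-0.224   0.4614  0.551   1.6368 -0.2485  1.1547  2.0197]
delta tool mm [ 0.  27.7 -4. ] spin 0.0
delta in turned tool [ 0.  27.7 -4. ]
```

View pics/c12.png

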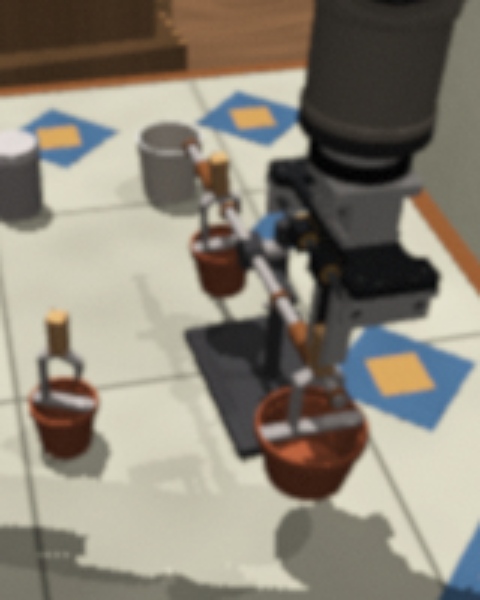

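>>> servo_tool(
  plan=[
    [[0, 5, -1, 0], [0, 5, -1, 0], [0, 5, -1, 0], [0, 4, 0, 0], [0, 2, 0, 0], [0, 0, 0, 0], [0, 0, 0, 0]],
  ],
)

```text
time_s: 14.75
tool_pos: [0.636, -0.1762, 0.1865]
tcp_rot: [-0.475, -0.506, 0.522, 0.495]
force: [1.4, -0.4, -0.3]
width: 0.185
```

Run:
```python
from h import *
to([.6355,-.1762,.177],1.629)
```

```text
t 14.75 pos [ 0.636  -0.1762  0.1865] yaw 1.630 tilt [-0.036  0.003 -0.999] w 17.4mm F [ 1.4234 -0.361  -0.2724] q [-0.2168  0.4842  0.542   1.6522 -0.2625  1.1166  2.0286]
delta tool mm [-0.   9.5  0.1] spin 0.001
delta in turned tool [-0.   9.5  0.1]
```

>>> servo_tool(
  plan=[
    [[0, 3, 0, 0], [0, 1, 0, 0], [0, 0, 0, 0], [0, 0, 0, 0]],
  ],
)

```text
time_s: 15.08
tool_pos: [0.6362, -0.176, 0.1826]
tcp_rot: [-0.475, -0.507, 0.522, 0.495]
force: [0.8, 0.4, -0.0]
width: 0.189
```

Run:
```python
from h import *
to([.6355,-.1762,.177],1.629)
for n in("side","top"): cv2.imwrite(f"pics/{n}13.png",r.read_camera(n)[:,:,::-1])
s=cv2.imread("pics/side13.png")[90:290,200:360]
cv2.imwrite("pics/c13.png",cv2.resize(s,None,fx=3,fy=3))
```

```text
t 15.08 pos [ 0.6362 -0.176   0.1826] yaw 1.630 tilt [-0.035  0.003 -0.999] w 17.8mm F [ 0.7747  0.3713 -0.016 ] q [-0.2157  0.4875  0.5402  1.6562 -0.265   1.1088  2.0304]
delta tool mm [-0.2  5.6  0.5] spin 0.001
delta in turned tool [-0.2  5.6  0.5]
```

View pics/c13.png

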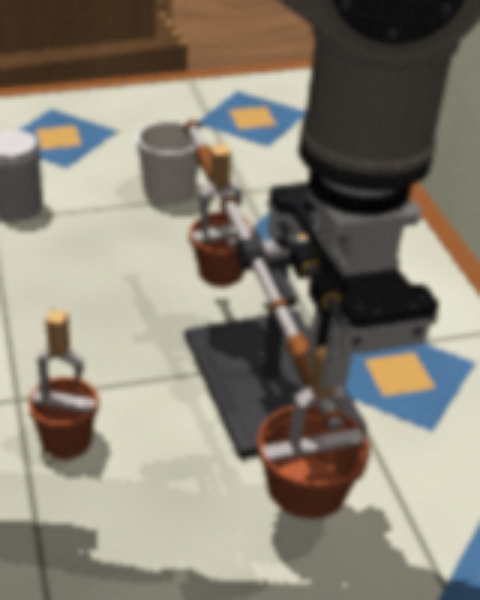

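>>> servo_tool(
  plan=[
    [[0, 0, 0, 0], [0, 0, 0, 0], [0, 0, 0, 0], [0, 0, 0, 0]],
  ],
  gripper=-0.2,
)

```text
time_s: 15.52
tool_pos: [0.6359, -0.1764, 0.1829]
tcp_rot: [-0.475, -0.507, 0.522, 0.495]
force: [-0.2, -0.3, -0.9]
width: 0.397
```

Run:
```python
from h import *
to([.6355,-.1762,.26],1.629)
for n in("side","top"): cv2.imwrite(f"pics/{n}14.png",r.read_camera(n)[:,:,::-1])
s=cv2.imread("pics/side14.png")[90:290,200:360]
cv2.imwrite("pics/c14.png",cv2.resize(s,None,fx=3,fy=3))
```

```text
t 15.52 pos [ 0.6359 -0.1764  0.1829] yaw 1.630 tilt [-0.036  0.003 -0.999] w 37.3mm F [-0.2291 -0.3307 -0.9282] q [-0.2156  0.4871  0.5406  1.6562 -0.2645  1.1094  2.0303]
delta tool mm [  0.6 -77.    3.1] spin 0.001
delta in turned tool [  0.6 -77.    3.1]
```

View pics/c14.png

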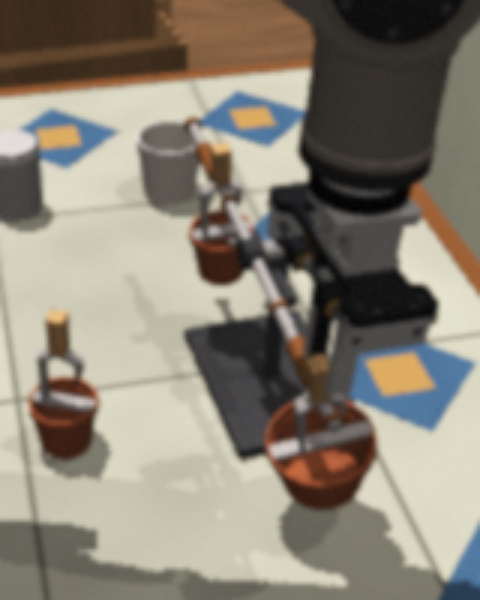

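>>> servo_tool(
  plan=[
    [[0, -8, 0, 0], [0, -18, 0, 0], [0, -25, 0, 0], [0, -25, 0, 0], [0, -10, 0, 0], [0, 0, 0, 0]],
  ],
)

```text
time_s: 16.12
tool_pos: [0.6382, -0.1768, 0.2737]
tcp_rot: [-0.475, -0.506, 0.523, 0.495]
force: [0.2, 0.5, -0.5]
width: 0.402
```

Run:
```python
from h import *
to([.4255,-.0284,.210],1.207)
for n in("side","top"): cv2.imwrite(f"pics/{n}15.png",r.read_camera(n)[:,:,::-1])
s=cv2.imread("pics/side15.png")[90:290,200:360]
cv2.imwrite("pics/c15.png",cv2.resize(s,None,fx=3,fy=3))
```

```text
t 16.12 pos [ 0.6382 -0.1768  0.2737] yaw 1.629 tilt [-0.038  0.003 -0.999] w 37.8mm F [ 0.1809  0.507  -0.4689] q [-0.2353  0.4212  0.5702  1.5471 -0.2235  1.2788  1.9968]
delta tool mm [160.2  72.  201.2] spin 0.422
delta in turned tool [ 62.6  73.4 249. ]
```

View pics/c15.png

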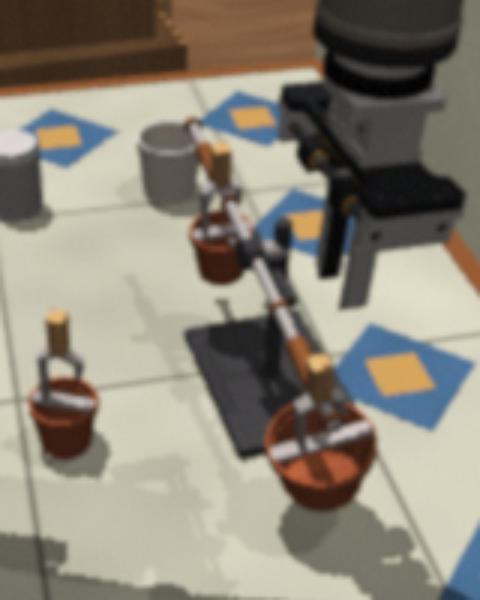

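>>> servo_tool(
  plan=[
    [[8, 0, 10, 0], [14, 0, 18, 0], [16, 0, 20, 0], [16, 0, 20, 0], [16, 0, 20, 0], [16, 0, 20, 0], [16, 0, 20, 0], [16, 0, 20, 0], [14, 0, 18, 0], [9, 0, 11, 0], [5, 0, 6, 0], [0, 0, 0, 0]],
  ],
  gripper=0.1,
)

```text
time_s: 17.22
tool_pos: [0.4291, -0.0347, 0.2629]
tcp_rot: [-0.468, -0.499, 0.53, 0.5]
force: [0.2, 0.0, -0.1]
width: 0.55
```

>>> servo_tool(
  plan=[
    [[0, 8, 0, 0.1], [0, 14, 0, 0.1], [0, 14, 0, 0.1], [0, 10, 0, 0.1], [0, 4, 0, 0.022], [0, 0, 0, 0]],
  ],
)

```text
time_s: 17.72
tool_pos: [0.4278, -0.0368, 0.2087]
tcp_rot: [-0.573, -0.378, 0.416, 0.597]
force: [0.2, 0.2, -0.4]
width: 0.548
```

Run:
```python
from h import *
to([.4257,-.0284,.205],1.207)
```

```text
t 17.72 pos [ 0.4278 -0.0368  0.2087] yaw 1.194 tilt [-0.065 -0.002 -0.998] w 51.5mm F [ 0.2222  0.2025 -0.404 ] q [-0.5408  0.0413  0.4986  2.1025 -0.0228  1.0678  1.1625]
delta tool mm [7.2 3.8 4.8] spin -0.013
delta in turned tool [7.2 3.8 4.8]
```

>>> servo_tool(
  plan=[
    [[4, 0, 3, -0.013], [3, 0, 2, 0], [0, 0, 0, 0], [0, 0, 0, 0]],
  ],
)

```text
time_s: 18.05
tool_pos: [0.4267, -0.0283, 0.2094]
tcp_rot: [-0.568, -0.384, 0.423, 0.592]
force: [-0.1, 0.0, 0.8]
width: 0.55
```

Run:
```python
from h import *
to([.4257,-.0284,.134],1.207)
```

```text
t 18.05 pos [ 0.4267 -0.0283  0.2094] yaw 1.216 tilt [-0.065 -0.003 -0.998] w 51.7mm F [-0.0608  0.0217  0.7523] q [-0.552   0.0368  0.488   2.1045 -0.0207  1.0696  1.1621]
delta tool mm [ 1.5 75.3 -3.6] spin 0.009
delta in turned tool [ 1.5 75.3 -3.6]
```

>>> servo_tool(
  plan=[
    [[1, 13, -1, 0.009], [0, 13, -1, 0], [0, 13, -1, 0], [0, 13, -1, 0], [0, 12, 0, 0], [0, 9, 0, 0], [0, 2, 0, 0], [0, 0, 0, 0]],
  ],
)

```text
time_s: 18.72
tool_pos: [0.4294, -0.0278, 0.1348]
tcp_rot: [-0.569, -0.387, 0.42, 0.592]
force: [-0.6, 0.1, 0.2]
width: 0.551
```

Run:
```python
from h import *
to([.4257,-.0284,.134],1.207)
for n in("side",): cv2.imwrite(f"pics/{n}16.png",r.read_camera(n)[:,:,::-1])
s=cv2.imread("pics/side16.png")[110:280,150:290]
cv2.imwrite("pics/c16.png",cv2.resize(s,None,fx=3.5,fy=3.5))
```

```text
t 18.72 pos [ 0.4294 -0.0278  0.1348] yaw 1.216 tilt [-0.057 -0.001 -0.998] w 51.8mm F [-0.5729  0.1472  0.1856] q [-0.5251  0.1514  0.4893  2.1856 -0.094   0.8811  1.2387]
delta tool mm [-1.8  1.   3.2] spin 0.009
delta in turned tool [-1.9  1.   3.2]
```

View pics/c16.png

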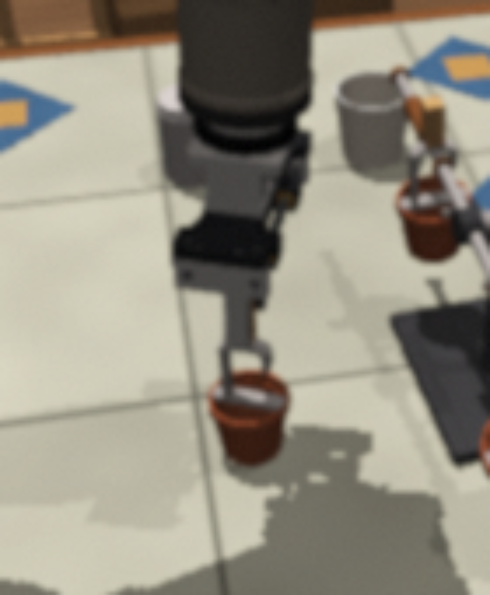

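>>> servo_tool(
  plan=[
    [[-1, 0, 1, 0.009], [0, 0, 0, 0], [0, 0, 0, 0], [0, 0, 0, 0], [0, 0, 0, 0], [0, 0, 0, 0]],
  ],
  gripper=-1,
  newtons=25,
)

```text
time_s: 19.27
tool_pos: [0.4297, -0.028, 0.1375]
tcp_rot: [-0.571, -0.386, 0.416, 0.593]
force: [0.1, 1.0, -1.0]
width: 0.194
```

>>> servo_tool(
  plan=[
    [[0, -15, 0, 0], [0, -25, 0, 0], [0, -30, 0, 0], [0, -30, 0, 0], [0, -20, 0, 0], [0, -8, 0, 0], [0, 0, 0, 0]],
  ],
)

```text
time_s: 19.85
tool_pos: [0.4345, -0.0287, 0.2695]
tcp_rot: [-0.571, -0.384, 0.417, 0.593]
force: [-0.0, -0.0, -1.6]
width: 0.192
```

Run:
```python
from h import *
to([.5386,.1989,.27],1.629)
im=r.read_camera("side");cv2.imwrite("pics/side17.png",im[:,:,::-1])
im=r.read_camera("top");cv2.imwrite("pics/top17.png",im[:,:,::-1])
s=cv2.imread("pics/side17.png")[90:290,180:340]
cv2.imwrite("pics/c17.png",cv2.resize(s,None,fx=3,fy=3))
t=cv2.imread("pics/top17.png")[120:260,165:345]
cv2.imwrite("pics/t17.png",cv2.resize(t,None,fx=4,fy=4))
```

```text
t 19.85 pos [ 0.4345 -0.0287  0.2695] yaw 1.206 tilt [-0.057 -0.001 -0.998] w 18.0mm F [-0.0003 -0.018  -1.5615] q [-0.5662 -0.0225  0.4864  2.016   0.0073  1.2023  1.1222]
delta tool mm [249.7  -6.6 -15.7] spin -0.423
delta in turned tool [ 221.1  -11.4 -116.7]
```

View pics/c17.png

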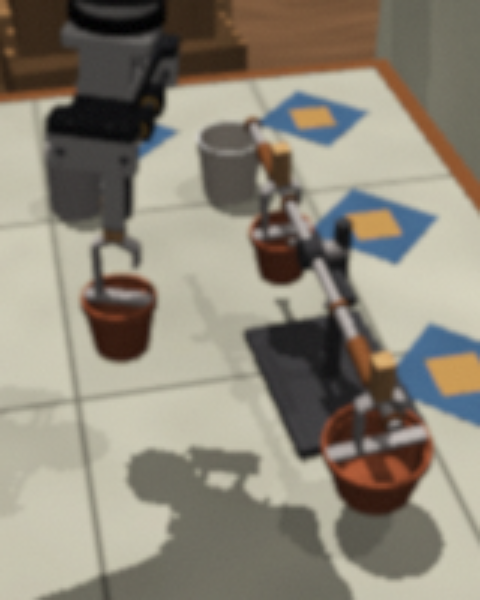

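View pics/t17.png

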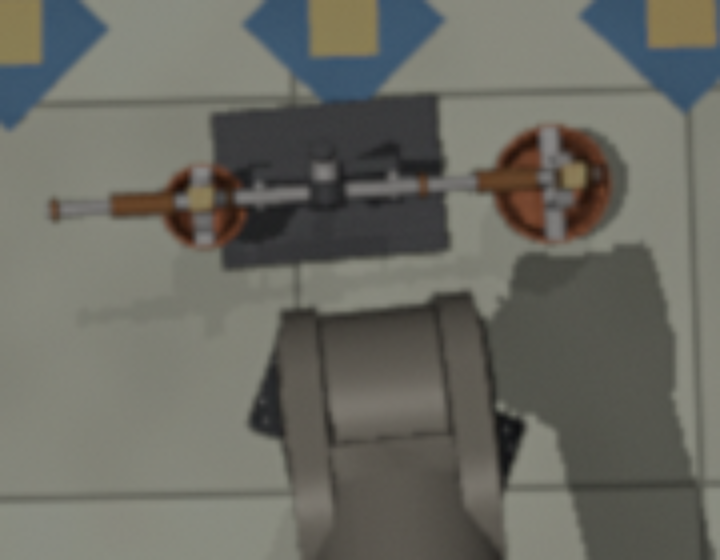

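Run:
```python
from h import *
S=lambda c:((c[0]+.5)/3-.5+180,(c[1]+.5)/3-.5+90)
T=lambda c:((c[0]+.5)/4-.5+165,(c[1]+.5)/4-.5+120)
print("Lend",tri(S((253,123)),T((54,208))))
print("Lwide",tri(S((273,154)),T((140,204))))
print("A block top",tri(S((282,150)),T((201,198))))
print("A rim",tri(S((280,231)),T((205,207))), "edges", plane("top",T((164,207)),.15),plane("top",T((246,207)),.15))
print("held rim z")
for z in(.17,.18,.19,.2):print(z,(proj("side",[.434,-.0287,z])-[180,90]+.5)*3-.5)
```

```text
Lend (array([0.6141, 0.2239, 0.2118]), np.float64(0.002041489200233421))
Lwide (array([0.618 , 0.1568, 0.2099]), np.float64(0.006447647772838845))
A block top (array([0.6158, 0.1066, 0.2437]), np.float64(0.0027389324895200286))
A rim (array([0.6198, 0.1132, 0.1399]), np.float64(0.0008771125644545758)) edges [0.619  0.1455 0.15  ] [0.6174 0.0792 0.15  ]
held rim z
0.17 [124.1546 312.6849]
0.18 [123.5089 304.2242]
0.19 [122.8548 295.6546]
0.2 [122.1923 286.9741]
```

>>> servo_tool(
  plan=[
    [[0, 0, 0, -0.1], [0, 0, 0, -0.11], [0, 0, 0, -0.11], [0, 0, 0, -0.1], [0, 0, 0, 0]],
  ],
)

```text
time_s: 20.37
tool_pos: [0.4297, -0.0291, 0.2596]
tcp_rot: [-0.464, -0.499, 0.536, 0.498]
force: [0.1, 0.3, -0.9]
width: 0.191
```

Run:
```python
from h import *
to([.542,.2017,.271],1.629)
```

```text
t 20.37 pos [ 0.4297 -0.0291  0.2596] yaw 1.643 tilt [-0.07  -0.005 -0.998] w 18.0mm F [ 0.1222  0.2687 -0.9169] q [-0.5717 -0.0125  0.4934  2.0305  0.0054  1.1926  1.5626]
delta tool mm [ 222.   -20.3 -127.6] spin 0.014
delta in turned tool [ 223.8  -20.1 -124.4]
```

>>> servo_tool(
  plan=[
    [[10, -2, -6, 0.014], [20, -2, -11, 0], [26, -2, -15, 0], [26, -2, -15, 0], [26, -2, -15, 0], [26, -2, -15, 0], [26, -2, -15, 0], [24, -2, -13, 0], [18, -2, -10, 0], [10, -1, -6, 0], [0, 0, 0, 0], [0, 0, 0, 0]],
  ],
)

```text
time_s: 21.37
tool_pos: [0.5445, 0.2053, 0.2557]
tcp_rot: [-0.478, -0.478, 0.525, 0.517]
force: [0.0, 0.1, -1.1]
width: 0.191
```

Run:
```python
from h import *
to([.542,.2017,.271],1.629)
im=r.read_camera("side");cv2.imwrite("pics/side18.png",im[:,:,::-1])
s=cv2.imread("pics/side18.png")[90:290,180:340]
cv2.imwrite("pics/c18.png",cv2.resize(s,None,fx=3,fy=3))
```

```text
t 21.37 pos [0.5445 0.2053 0.2557] yaw 1.578 tilt [-0.087 -0.009 -0.996] w 18.0mm F [ 0.0299  0.0513 -1.069 ] q [-0.7455  0.2946  0.3682  1.7115 -0.1369  1.2412  1.2406]
delta tool mm [ -3.7 -15.    3.8] spin -0.051
delta in turned tool [ -3.5 -15.    4. ]
```

View pics/c18.png

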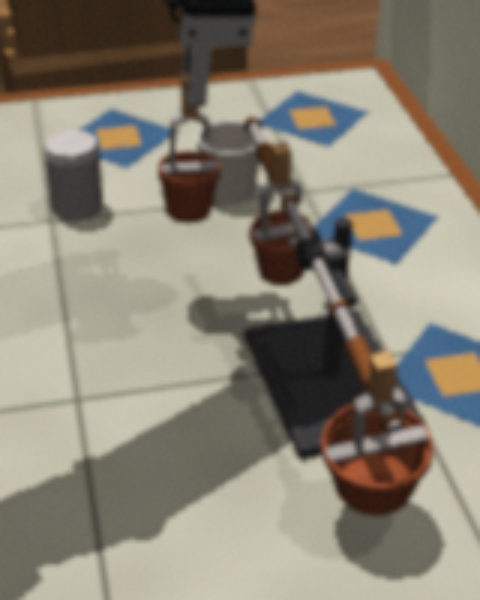

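>>> servo_tool(
  plan=[
    [[-1, -8, 0, -0.05], [-1, -7, 0, 0], [0, -2, 0, 0], [0, 0, 0, 0], [0, 0, 0, 0]],
  ],
)

```text
time_s: 21.83
tool_pos: [0.5447, 0.1987, 0.2733]
tcp_rot: [-0.467, -0.488, 0.535, 0.508]
force: [-0.2, -1.1, -1.5]
width: 0.191
```

Run:
```python
from h import *
to([.617,.206,.268],1.629)
im=r.read_camera("side");cv2.imwrite("pics/side19.png",im[:,:,::-1])
s=cv2.imread("pics/side19.png")[110:200,220:300]
cv2.imwrite("pics/c19.png",cv2.resize(s,None,fx=6,fy=6,interpolation=cv2.INTER_CUBIC))
```

```text
t 21.83 pos [0.5447 0.1987 0.2733] yaw 1.618 tilt [-0.088 -0.008 -0.996] w 17.9mm F [-0.1516 -1.0699 -1.5278] q [-0.7361  0.2782  0.3671  1.6929 -0.1288  1.2757  1.2828]
delta tool mm [  3.9  -1.1 -72.8] spin -0.011
delta in turned tool [  3.1  -1.1 -72.8]
```

View pics/c19.png

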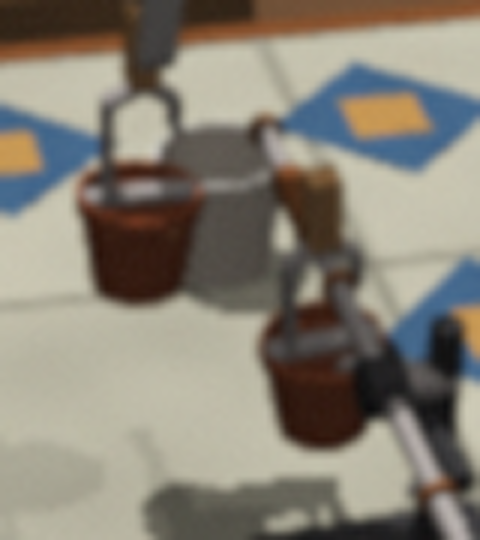

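Run:
```python
from h import *
a=proj("side",[.5447,.1987,.21]);b=proj("side",[.617,.206,.205]);print((b-a)*6)
p=(proj("side",[.6136,.2007,.209])-[220,110]+.5)*6-.5;print(p)
```

```text
[126.3103 -12.0482]
[273.3254 151.4129]
```

>>> servo_tool(
  plan=[
    [[1, -2, -8, -0.011], [1, -1, -12, 0], [1, -1, -14, 0], [0, 0, -14, 0], [0, 0, -12, 0], [0, 0, -5, 0], [0, 0, 0, 0], [0, 0, 0, 0]],
  ],
)

```text
time_s: 22.55
tool_pos: [0.614, 0.2058, 0.2705]
tcp_rot: [-0.464, -0.49, 0.538, 0.505]
force: [0.5, -0.3, -1.9]
width: 0.191
```

Run:
```python
from h import *
to([.617,.206,.268],1.629)
im=r.read_camera("side");cv2.imwrite("pics/side20.png",im[:,:,::-1])
s=cv2.imread("pics/side20.png")[110:200,220:300]
cv2.imwrite("pics/c20.png",cv2.resize(s,None,fx=6,fy=6,interpolation=cv2.INTER_CUBIC))
```

```text
t 22.55 pos [0.614  0.2058 0.2705] yaw 1.630 tilt [-0.088 -0.008 -0.996] w 18.0mm F [ 0.4698 -0.3227 -1.9455] q [-0.6761  0.4037  0.3732  1.5359 -0.1694  1.3183  1.3558]
delta tool mm [ 0.1  2.2 -3.2] spin 0.001
delta in turned tool [ 0.1  2.2 -3.2]
```

View pics/c20.png

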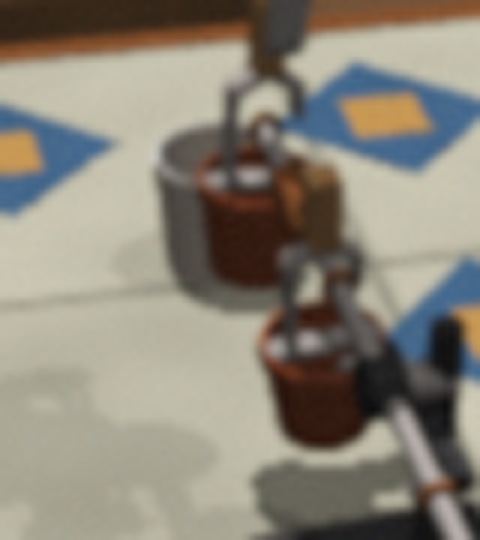

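>>> servo_tool(
  plan=[
    [[0, 5, -3, 0], [0, 7, -1, 0], [0, 7, -1, 0], [0, 7, -1, 0], [0, 6, 0, 0], [0, 4, 0, 0], [0, 0, 0, 0], [0, 0, 0, 0]],
  ],
)

```text
time_s: 23.27
tool_pos: [0.6147, 0.2062, 0.2301]
tcp_rot: [-0.463, -0.491, 0.538, 0.505]
force: [1.2, 0.7, -1.6]
width: 0.189
```

Run:
```python
from h import *
to([.617,.206,.203],1.629)
im=r.read_camera("side");cv2.imwrite("pics/side21.png",im[:,:,::-1])
s=cv2.imread("pics/side21.png")[110:200,220:300]
cv2.imwrite("pics/c21.png",cv2.resize(s,None,fx=6,fy=6,interpolation=cv2.INTER_CUBIC))
```

```text
t 23.27 pos [0.6147 0.2062 0.2301] yaw 1.632 tilt [-0.089 -0.008 -0.996] w 17.8mm F [ 1.2085  0.7208 -1.5589] q [-0.6697  0.4334  0.3649  1.5818 -0.1817  1.2451  1.3683]
delta tool mm [-0.3 26.7 -4.7] spin 0.003
delta in turned tool [-0.3 26.7 -4.8]
```

View pics/c21.png

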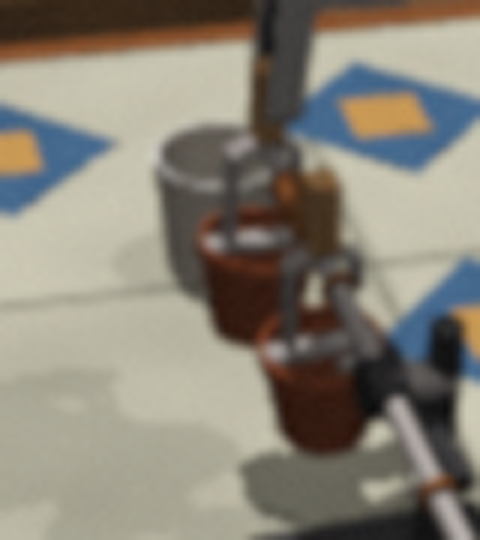

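>>> servo_tool(
  plan=[
    [[0, 4, -2, 0], [0, 5, -2, 0], [0, 5, -1, 0], [0, 4, 0, 0], [0, 2, 0, 0], [0, 0, 0, 0], [0, 0, 0, 0]],
  ],
)

```text
time_s: 23.9
tool_pos: [0.6194, 0.2071, 0.2088]
tcp_rot: [-0.463, -0.492, 0.537, 0.505]
force: [-0.3, 1.1, -0.5]
width: 0.189
```

Run:
```python
from h import *
to([.617,.206,.203],1.629)
im=r.read_camera("side");cv2.imwrite("pics/side22.png",im[:,:,::-1])
s=cv2.imread("pics/side22.png")[90:290,180:340]
cv2.imwrite("pics/c22.png",cv2.resize(s,None,fx=3,fy=3,interpolation=cv2.INTER_CUBIC))
```

```text
t 23.90 pos [0.6194 0.2071 0.2088] yaw 1.632 tilt [-0.087 -0.006 -0.996] w 17.7mm F [-0.3139  1.0644 -0.4698] q [-0.663   0.4563  0.36    1.5957 -0.1907  1.2066  1.3773]
delta tool mm [-0.9  6.   2. ] spin 0.003
delta in turned tool [-0.9  6.   1.9]
```

View pics/c22.png

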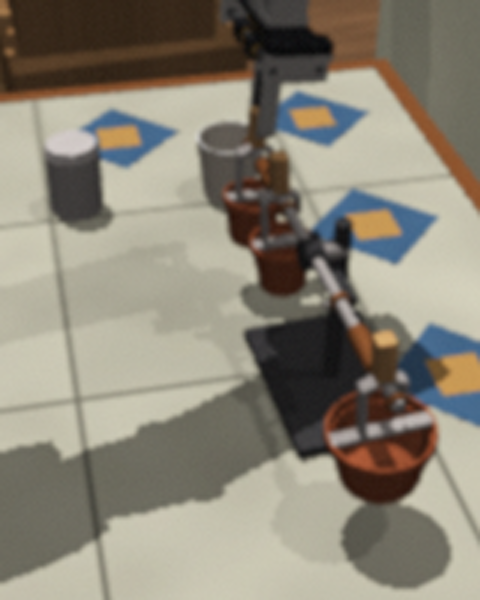

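Nearly level; a few mm more.

>>> servo_tool(
  plan=[
    [[0, 3, 0, 0], [0, 3, 0, 0], [0, 1, 0, 0], [0, 0, 0, 0], [0, 0, 0, 0]],
  ],
)

```text
time_s: 24.37
tool_pos: [0.6193, 0.2073, 0.202]
tcp_rot: [-0.464, -0.493, 0.537, 0.505]
force: [1.3, 0.7, 1.0]
width: 0.19
```

Run:
```python
from h import *
to([.617,.206,.203],1.629)
```

```text
t 24.37 pos [0.6193 0.2073 0.202 ] yaw 1.632 tilt [-0.085 -0.005 -0.996] w 17.9mm F [1.2891 0.697  0.9705] q [-0.6624  0.4605  0.3583  1.6045 -0.1929  1.1919  1.3791]
delta tool mm [-1.1 -0.8  2.4] spin 0.003
delta in turned tool [-1.1 -0.8  2.4]
```

Fz about zero or slightly pushing; the bar should be near level. Open.

>>> servo_tool(
  plan=[
    [[0, -1, 0, 0], [0, 0, 0, 0], [0, 0, 0, 0], [0, 0, 0, 0]],
  ],
  gripper=-0.2,
)

```text
time_s: 24.7
tool_pos: [0.6188, 0.2068, 0.2031]
tcp_rot: [-0.463, -0.492, 0.537, 0.505]
force: [-0.7, 0.2, 0.5]
width: 0.393
```

Run:
```python
from h import *
to([.617,.206,.29],1.629)
im=r.read_camera("side");cv2.imwrite("pics/side23.png",im[:,:,::-1])
s=cv2.imread("pics/side23.png")[90:290,180:340]
cv2.imwrite("pics/c23.png",cv2.resize(s,None,fx=3,fy=3,interpolation=cv2.INTER_CUBIC))
```

```text
t 24.70 pos [0.6188 0.2068 0.2031] yaw 1.632 tilt [-0.086 -0.006 -0.996] w 36.9mm F [-0.6627  0.1995  0.499 ] q [-0.6624  0.4596  0.3588  1.6036 -0.1922  1.1951  1.3789]
delta tool mm [ -0.8 -86.4   9.4] spin 0.003
delta in turned tool [ -0.8 -86.4   9.4]
```

View pics/c23.png

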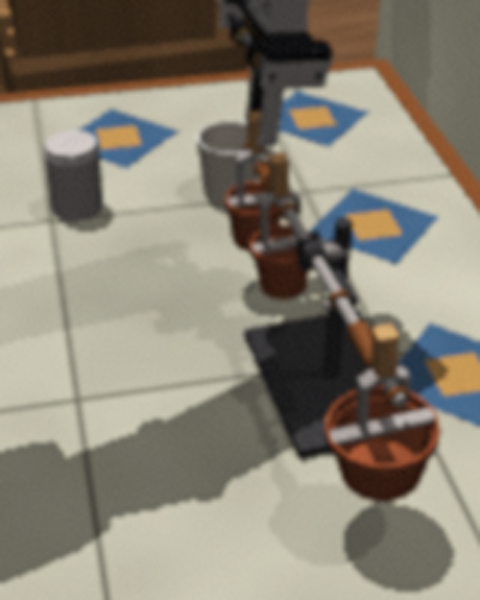

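>>> servo_tool(
  plan=[
    [[0, -8, 0, 0], [0, -18, 0, 0], [0, -25, 0, 0], [0, -30, 0, 0], [0, -25, 0, 0], [0, -10, 0, 0], [0, 0, 0, 0]],
  ],
)

```text
time_s: 25.33
tool_pos: [0.6282, 0.2069, 0.3254]
tcp_rot: [-0.463, -0.491, 0.538, 0.505]
force: [0.5, 0.1, -0.8]
width: 0.398
```

>>> servo_tool(
  plan=[
    [[15, -5, 10, 0], [25, -5, 15, 0], [30, 0, 20, 0], [30, 0, 20, 0], [25, 0, 15, 0], [10, 0, 5, 0], [0, 0, 0, 0], [0, 0, 0, 0], [0, 0, 0, 0], [0, 0, 0, 0]],
  ],
)

```text
time_s: 26.17
tool_pos: [0.5327, 0.3362, 0.335]
tcp_rot: [-0.465, -0.486, 0.539, 0.507]
force: [0.4, 0.0, 1.4]
width: 0.399
```

Run:
```python
from h import *
to([.617,.206,.29],1.629)
im=r.read_camera("side");cv2.imwrite("pics/side24.png",im[:,:,::-1])
s=cv2.imread("pics/side24.png")[90:290,180:340]
cv2.imwrite("pics/c24.png",cv2.resize(s,None,fx=3,fy=3,interpolation=cv2.INTER_CUBIC))
im=r.read_camera("top");cv2.imwrite("pics/top24.png",im[:,:,::-1])
t=cv2.imread("pics/top24.png")[120:260,165:345]
cv2.imwrite("pics/t24.png",cv2.resize(t,None,fx=4,fy=4))
```

```text
t 26.17 pos [0.5327 0.3362 0.335 ] yaw 1.625 tilt [-0.094 -0.014 -0.995] w 37.5mm F [0.4274 0.0225 1.3589] q [-0.8817  0.3333  0.3279  1.4863 -0.1458  1.4276  1.0861]
delta tool mm [-134.2   38.7  -81.1] spin -0.004
delta in turned tool [-134.5   38.7  -80.6]
```

View pics/c24.png

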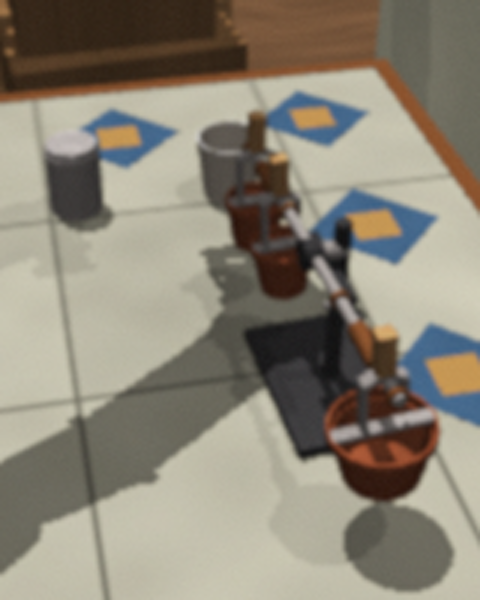

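View pics/t24.png

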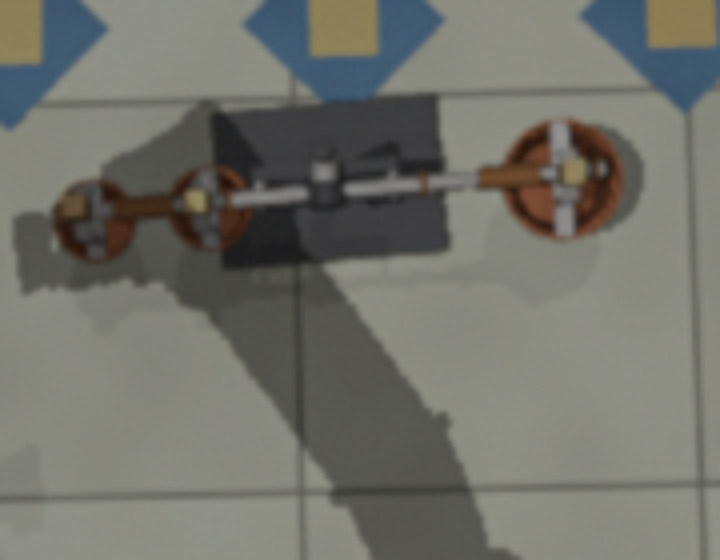

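Run:
```python
from h import *
import time
S=lambda c:((c[0]+.5)/3-.5+180,(c[1]+.5)/3-.5+90)
T=lambda c:((c[0]+.5)/4-.5+165,(c[1]+.5)/4-.5+120)
p=np.array([.6245,.0135]);u=np.array([-.058,.998])
for n,s,t in(("b",(257,115),(74,206)),("a",(279,158),(197,199)),("big",(386,332),(573,170))):
    P,g=tri(S(s),T(t)); print(n,P,g,"along",(P[:2]-p)@u)
im=r.read_camera("side");im2=cv2.imread("pics/side24.png")[:,:,::-1]
d=np.abs(im.astype(int)-im2).max(2)[90:290,180:340];print("moved px",(d>25).sum()); print(r.get_obs()["time_s"])
cv2.imwrite("pics/side25.png",im[:,:,::-1])
```

```text
b [0.6134 0.2052 0.2317] 0.0028768439842874844 along 0.1919114504976904
a [0.6153 0.111  0.232 ] 0.0004356613128323597 along 0.09784848594826158
big [ 0.6312 -0.1763  0.2329] 0.0015776011853962765 along -0.18979639481030322
moved px 0
26.3167
```

>>> servo_tool(
  plan=[
    [[0, 0, 0, 0], [0, 0, 0, 0], [0, 0, 0, 0], [0, 0, 0, 0], [0, 0, 0, 0], [0, 0, 0, 0], [0, 0, 0, 0], [0, 0, 0, 0], [0, 0, 0, 0], [0, 0, 0, 0]],
  ],
)

```text
time_s: 27.15
tool_pos: [0.5342, 0.3345, 0.3355]
tcp_rot: [-0.466, -0.486, 0.538, 0.507]
force: [-0.2, 0.6, 0.1]
width: 0.394
```

Run:
```python
from h import *
im=r.read_camera("side");im2=cv2.imread("pics/side25.png")[:,:,::-1]
d=np.abs(im.astype(int)-im2).max(2)[90:290,240:340];print("moved px",(d>25).sum())
im=r.read_camera("side")
i0=cv2.imread("pics/side0.png")[:,:,::-1]
print("fork diff",(np.abs(im.astype(int)-i0).max(2)[300:384,260:370]>40).sum())
print(r.get_obs()["joint_velocities"]); print(r.close_job())
```

```text
moved px 14
fork diff 0
[ 0.0025  0.0016  0.0013  0.001  -0.0001 -0.001   0.001 ]
the job is handed in; nothing more can be done
None
```

All three planters are hung and I handed the job in at about 27 s of the 67 s allowed. I hung one small planter on the left inner notch, then the big one on the right outer notch, then the other small one on the left outer notch. I let go of each before taking the next.

**Position and level:** Triangulating the block tops from both cameras put the planters at +192, +98 and −190 mm along the bar, against notches at +190, +100 and −190. The block tops stood at 0.232, 0.232 and 0.233 m, so the bar is level to within the measurement error.

**Bar stop:** The steepest tilt I expected was about 0.16 rad, with the big planter and one small one hanging. My height estimates in the pictures agreed with that. I had no direct reading of the bar angle.

**At rest:** Two side pictures 0.1 s apart showed no moving pixels. A third, about 0.8 s later, showed 14 changed pixels, which I put down to the arm's shadow or noise but did not follow up. The arm stood clear at 0.335 m height.

**Bystanders:** The fork area in the side picture was unchanged from the start. The cup and the tin looked untouched, but I did not measure them.

**Checks that disagreed:**
- The tool tilted to about 5° over the fast moves; it was corrected for in the later moves and did no visible harm.
- The force sensor wandered by about 1 N, so I judged each release by pictures as well as by force.

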